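# Change the batch in the cardboard drying jig

## Task

Change the batch in the drying jig: draw its hold-down bar fully back (away from the robot), move every dry round disc from the pockets into the small cardboard box beside the tray, and slide the loose plywood tray up until its open edge is flush against the jig with no gap. Then nudge every hexagonal cardboard nut across the joint until it drops into a pocket of its own, and finally slide the bar fully home over them. The nuts' glue is wet, so only push them along the surface, never pick one up, pinch it or press hard on it; and leave the glue bottle, cup, tape roll and marker alone.

Things in the scene. Friction and masses are not known exactly. Their poses are not given: they have to be found in the camera images.
- jig: fixed plywood plate, x -32 (straight near edge, where the tray butts) to +75 mm, 356 wide (y), 12 thick, with a row along y of five square pockets 46 mm wide, 6 deep, 58 apart. Origin at table level under the row's centre; x points away from the robot, z up. Wooden cheeks 13 mm wide, 30 high above the table, run along x at both ends (centred at y = +-171.5 mm)
- pocket1 (a point): centre of the floor of pocket 1 (46 mm square, sides along the jig's axes), 6 mm above the table and 6 mm below the plate's top; at jig y = -116 mm
- pocket2 (a point): centre of the floor of pocket 2 (46 mm square, sides along the jig's axes), 6 mm above the table and 6 mm below the plate's top; at jig y = -58 mm
- pocket3 (a point): centre of the floor of pocket 3 (46 mm square, sides along the jig's axes), 6 mm above the table and 6 mm below the plate's top; at jig y = 0 mm
- pocket4 (a point): centre of the floor of pocket 4 (46 mm square, sides along the jig's axes), 6 mm above the table and 6 mm below the plate's top; at jig y = 58 mm
- pocket5 (a point): centre of the floor of pocket 5 (46 mm square, sides along the jig's axes), 6 mm above the table and 6 mm below the plate's top; at jig y = 116 mm
- bar (a joint): aluminium hold-down bar, m along jig x: 0 = home over the pocket row, 0.05 = fully back, clear of it. 20 mm wide (x), 356 long (y), lies on the cheeks, underside 30 and top 42 mm above the table. Slides with 1.5 N friction, stays where left. Nuts down in pockets (top at 26 mm) pass under it, nuts on the plate (top at 32) do not
- bar_knob (a point): grip point on the bar's black knob, 64 mm above the table, in the middle of the bar. The knob is an upright block 20 mm in the jig's x, 18 mm in its y, from 42 to 74 mm above the table; pinch it across y
- tray: loose plywood tray carrying the nuts, about 0.5 kg: 150 mm deep (x), 320 wide (y), floor 13 mm above the table; rims 8 wide, top at 18 mm, on the rear (robot) side and both ends, none on the open edge facing the jig. Origin at table level under the middle of the open edge, x towards the jig, rear outer face at x = -150 mm. Squares itself up when pushed against the jig
- edge_left (a point): point on the tray's open edge, at floor height, 150 mm to +y of its middle; flush means that it is at jig x = -32 mm
- edge_right (a point): point on the tray's open edge, at floor height, 150 mm to -y of its middle; flush means that it is at jig x = -32 mm
- nut1: one of up to five identical hexagonal nut-shaped pieces of grey-brown glued cardboard, 34 mm across flats, 39 mm across corners, 20 mm tall, 30 g, with a dark 14 mm hole mark on top; origin at the centre of the underside, z up. None if absent. It slides, it does not roll; it must not be pinched or lifted
- nut2: one of up to five identical hexagonal nut-shaped pieces of grey-brown glued cardboard, 34 mm across flats, 39 mm across corners, 20 mm tall, 30 g, with a dark 14 mm hole mark on top; origin at the centre of the underside, z up. None if absent. It slides, it does not roll; it must not be pinched or lifted
- nut3: one of up to five identical hexagonal nut-shaped pieces of grey-brown glued cardboard, 34 mm across flats, 39 mm across corners, 20 mm tall, 30 g, with a dark 14 mm hole mark on top; origin at the centre of the underside, z up. None if absent. It slides, it does not roll; it must not be pinched or lifted
- nut4: one of up to five identical hexagonal nut-shaped pieces of grey-brown glued cardboard, 34 mm across flats, 39 mm across corners, 20 mm tall, 30 g, with a dark 14 mm hole mark on top; origin at the centre of the underside, z up. None if absent. It slides, it does not roll; it must not be pinched or lifted
- nut5: one of up to five identical hexagonal nut-shaped pieces of grey-brown glued cardboard, 34 mm across flats, 39 mm across corners, 20 mm tall, 30 g, with a dark 14 mm hole mark on top; origin at the centre of the underside, z up. None if absent. It slides, it does not roll; it must not be pinched or lifted
- disc1: one of up to three dry, finished round cardboard discs of the last batch, 36 mm in diameter, 22 mm tall, 30 g, plain top, starting in pockets under the bar (top at 28 mm, the bar just clears it); origin at the centre of the underside. None if absent. These may be gripped and lifted
- disc2: one of up to three dry, finished round cardboard discs of the last batch, 36 mm in diameter, 22 mm tall, 30 g, plain top, starting in pockets under the bar (top at 28 mm, the bar just clears it); origin at the centre of the underside. None if absent. These may be gripped and lifted
- disc3: one of up to three dry, finished round cardboard discs of the last batch, 36 mm in diameter, 22 mm tall, 30 g, plain top, starting in pockets under the bar (top at 28 mm, the bar just clears it); origin at the centre of the underside. None if absent. These may be gripped and lifted
- box_in (a point): centre of the inner floor (4 mm above the table) of the fixed open cardboard box for the finished discs, 162 mm (its x) by 112 mm (its y) inside, walls 4 mm thick, 35 mm high; it stands to the left or right of the tray
- glue: bystander: white glue bottle, 48 mm in diameter, 120 mm tall, origin under its centre; leave alone
- cup: bystander: paper cup, 72 mm across, 85 mm tall, origin under its centre; leave alone
- tape: bystander: roll of blue tape lying flat, 90 mm across, 22 mm tall, origin under its centre; leave alone
- marker: bystander: white marker with a red cap, 130 mm long along its x, 17 mm thick, origin on the table under its middle; leave alone
Mind the look-alikes: they are no part of the job. What is shaped like the nut3 but blue is not meant.

How it is judged:
On the way, in this order (a step that is already met when the one before it is completed fails the run):
1. the bar is drawn back, every dry disc lies in the box and the tray is flush against the jig (value of joint bar above 0.045 m and x of each of edge_left, edge_right in the frame of jig above -0.0355 m and y of tray in the frame of jig between -0.03 and 0.03 m and x of disc1 in the frame of box_in between -0.081 and 0.081 m and y of disc1 in the frame of box_in between -0.056 and 0.056 m and z of disc1 in the frame of box_in between -0.01 and 0.03 m and x of disc2 in the frame of box_in between -0.081 and 0.081 m and y of disc2 in the frame of box_in between -0.056 and 0.056 m and z of disc2 in the frame of box_in between -0.01 and 0.03 m and x of disc3 in the frame of box_in between -0.081 and 0.081 m and y of disc3 in the frame of box_in between -0.056 and 0.056 m and z of disc3 in the frame of box_in between -0.01 and 0.03 m), for 0.2 s.
2. every nut lies in a pocket, with the bar still drawn back (((horizontal distance between nut1 and pocket1 below 0.012 m and z of nut1 in the frame of pocket1 between -0.004 and 0.003 m) or (horizontal distance between nut1 and pocket2 below 0.012 m and z of nut1 in the frame of pocket2 between -0.004 and 0.003 m) or (horizontal distance between nut1 and pocket3 below 0.012 m and z of nut1 in the frame of pocket3 between -0.004 and 0.003 m) or (horizontal distance between nut1 and pocket4 below 0.012 m and z of nut1 in the frame of pocket4 between -0.004 and 0.003 m) or (horizontal distance between nut1 and pocket5 below 0.012 m and z of nut1 in the frame of pocket5 between -0.004 and 0.003 m)) and ((horizontal distance between nut2 and pocket1 below 0.012 m and z of nut2 in the frame of pocket1 between -0.004 and 0.003 m) or (horizontal distance between nut2 and pocket2 below 0.012 m and z of nut2 in the frame of pocket2 between -0.004 and 0.003 m) or (horizontal distance between nut2 and pocket3 below 0.012 m and z of nut2 in the frame of pocket3 between -0.004 and 0.003 m) or (horizontal distance between nut2 and pocket4 below 0.012 m and z of nut2 in the frame of pocket4 between -0.004 and 0.003 m) or (horizontal distance between nut2 and pocket5 below 0.012 m and z of nut2 in the frame of pocket5 between -0.004 and 0.003 m)) and ((horizontal distance between nut3 and pocket1 below 0.012 m and z of nut3 in the frame of pocket1 between -0.004 and 0.003 m) or (horizontal distance between nut3 and pocket2 below 0.012 m and z of nut3 in the frame of pocket2 between -0.004 and 0.003 m) or (horizontal distance between nut3 and pocket3 below 0.012 m and z of nut3 in the frame of pocket3 between -0.004 and 0.003 m) or (horizontal distance between nut3 and pocket4 below 0.012 m and z of nut3 in the frame of pocket4 between -0.004 and 0.003 m) or (horizontal distance between nut3 and pocket5 below 0.012 m and z of nut3 in the frame of pocket5 between -0.004 and 0.003 m)) and ((horizontal distance between nut4 and pocket1 below 0.012 m and z of nut4 in the frame of pocket1 between -0.004 and 0.003 m) or (horizontal distance between nut4 and pocket2 below 0.012 m and z of nut4 in the frame of pocket2 between -0.004 and 0.003 m) or (horizontal distance between nut4 and pocket3 below 0.012 m and z of nut4 in the frame of pocket3 between -0.004 and 0.003 m) or (horizontal distance between nut4 and pocket4 below 0.012 m and z of nut4 in the frame of pocket4 between -0.004 and 0.003 m) or (horizontal distance between nut4 and pocket5 below 0.012 m and z of nut4 in the frame of pocket5 between -0.004 and 0.003 m)) and ((horizontal distance between nut5 and pocket1 below 0.012 m and z of nut5 in the frame of pocket1 between -0.004 and 0.003 m) or (horizontal distance between nut5 and pocket2 below 0.012 m and z of nut5 in the frame of pocket2 between -0.004 and 0.003 m) or (horizontal distance between nut5 and pocket3 below 0.012 m and z of nut5 in the frame of pocket3 between -0.004 and 0.003 m) or (horizontal distance between nut5 and pocket4 below 0.012 m and z of nut5 in the frame of pocket4 between -0.004 and 0.003 m) or (horizontal distance between nut5 and pocket5 below 0.012 m and z of nut5 in the frame of pocket5 between -0.004 and 0.003 m)) and value of joint bar above 0.035 m), for 0.2 s.
At the end, for the whole second after the job is handed in: The bar is within 5 mm of home, the tray's open edge within 3.5 mm of the jig along its whole width and the tray within 30 mm of centred on it, every disc in the box, and every nut at rest on the floor of a pocket (within 3 mm in height, 12 mm of its centre) (value of joint bar below 0.005 m and x of each of edge_left, edge_right in the frame of jig above -0.0355 m and y of tray in the frame of jig between -0.03 and 0.03 m and x of disc1 in the frame of box_in between -0.081 and 0.081 m and y of disc1 in the frame of box_in between -0.056 and 0.056 m and z of disc1 in the frame of box_in between -0.01 and 0.03 m and x of disc2 in the frame of box_in between -0.081 and 0.081 m and y of disc2 in the frame of box_in between -0.056 and 0.056 m and z of disc2 in the frame of box_in between -0.01 and 0.03 m and x of disc3 in the frame of box_in between -0.081 and 0.081 m and y of disc3 in the frame of box_in between -0.056 and 0.056 m and z of disc3 in the frame of box_in between -0.01 and 0.03 m and ((horizontal distance between nut1 and pocket1 below 0.012 m and z of nut1 in the frame of pocket1 between -0.004 and 0.003 m) or (horizontal distance between nut1 and pocket2 below 0.012 m and z of nut1 in the frame of pocket2 between -0.004 and 0.003 m) or (horizontal distance between nut1 and pocket3 below 0.012 m and z of nut1 in the frame of pocket3 between -0.004 and 0.003 m) or (horizontal distance between nut1 and pocket4 below 0.012 m and z of nut1 in the frame of pocket4 between -0.004 and 0.003 m) or (horizontal distance between nut1 and pocket5 below 0.012 m and z of nut1 in the frame of pocket5 between -0.004 and 0.003 m)) and ((horizontal distance between nut2 and pocket1 below 0.012 m and z of nut2 in the frame of pocket1 between -0.004 and 0.003 m) or (horizontal distance between nut2 and pocket2 below 0.012 m and z of nut2 in the frame of pocket2 between -0.004 and 0.003 m) or (horizontal distance between nut2 and pocket3 below 0.012 m and z of nut2 in the frame of pocket3 between -0.004 and 0.003 m) or (horizontal distance between nut2 and pocket4 below 0.012 m and z of nut2 in the frame of pocket4 between -0.004 and 0.003 m) or (horizontal distance between nut2 and pocket5 below 0.012 m and z of nut2 in the frame of pocket5 between -0.004 and 0.003 m)) and ((horizontal distance between nut3 and pocket1 below 0.012 m and z of nut3 in the frame of pocket1 between -0.004 and 0.003 m) or (horizontal distance between nut3 and pocket2 below 0.012 m and z of nut3 in the frame of pocket2 between -0.004 and 0.003 m) or (horizontal distance between nut3 and pocket3 below 0.012 m and z of nut3 in the frame of pocket3 between -0.004 and 0.003 m) or (horizontal distance between nut3 and pocket4 below 0.012 m and z of nut3 in the frame of pocket4 between -0.004 and 0.003 m) or (horizontal distance between nut3 and pocket5 below 0.012 m and z of nut3 in the frame of pocket5 between -0.004 and 0.003 m)) and ((horizontal distance between nut4 and pocket1 below 0.012 m and z of nut4 in the frame of pocket1 between -0.004 and 0.003 m) or (horizontal distance between nut4 and pocket2 below 0.012 m and z of nut4 in the frame of pocket2 between -0.004 and 0.003 m) or (horizontal distance between nut4 and pocket3 below 0.012 m and z of nut4 in the frame of pocket3 between -0.004 and 0.003 m) or (horizontal distance between nut4 and pocket4 below 0.012 m and z of nut4 in the frame of pocket4 between -0.004 and 0.003 m) or (horizontal distance between nut4 and pocket5 below 0.012 m and z of nut4 in the frame of pocket5 between -0.004 and 0.003 m)) and ((horizontal distance between nut5 and pocket1 below 0.012 m and z of nut5 in the frame of pocket1 between -0.004 and 0.003 m) or (horizontal distance between nut5 and pocket2 below 0.012 m and z of nut5 in the frame of pocket2 between -0.004 and 0.003 m) or (horizontal distance between nut5 and pocket3 below 0.012 m and z of nut5 in the frame of pocket3 between -0.004 and 0.003 m) or (horizontal distance between nut5 and pocket4 below 0.012 m and z of nut5 in the frame of pocket4 between -0.004 and 0.003 m) or (horizontal distance between nut5 and pocket5 below 0.012 m and z of nut5 in the frame of pocket5 between -0.004 and 0.003 m)) and linear speed of each of nut1, nut2, nut3, nut4, nut5 below 0.02 m/s); the robot touches nothing.
It fails at once if a nut is lifted (underside more than 30 mm above the table) (height (world z) of any of nut1, nut2, nut3, nut4, nut5 above 0.03 m).
It fails at once if a nut is pinched or pressed with more than 25 N (contact force between the fingers and nut1 above 25 N or contact force between the fingers and nut2 above 25 N or contact force between the fingers and nut3 above 25 N or contact force between the fingers and nut4 above 25 N or contact force between the fingers and nut5 above 25 N).
It fails at once if a bystander is pushed more than 20 mm away (distance of any of glue, cup, tape, marker from where it was at the start of the episode above 0.02 m).
Of nut1, nut2, nut3, nut4, nut5 only 3 to 5 are there at a start; the rules pass over those that are not, and their reading is None.
Of disc1, disc2, disc3 only 2 to 3 are there at a start; the rules pass over those that are not, and their reading is None.
At some moment in a run one of nut1, nut2, nut3, nut4, nut5 may be knocked a few centimetres aside while the robot is not near it.
Once in a run the grip may slacken for a moment while it holds something.
It also fails if it takes over 210 s, if anything falls off the work surface, if the arm or the gripper's body presses on something with over 40 N, if the wrist force passes 120 N, or if a joint passes its speed limit or range.

## Robot

A 6-joint arm with a two-finger parallel gripper is mounted at the origin on the work surface. World frame = base frame: x ahead of the robot, y to its left, z up, the work surface at z = 0. Lengths are in m, angles in rad, forces in N, time in s.
With the tool pointing down it reaches from about 0.275 to 0.85 m from the base axis. Payload 5.2 kg.
Tool frame: the origin (TCP) lies midway between the tips of the shut fingers; the grasp point (between the pads) lies 19 mm behind it (env.grip_depth is the distance from the TCP to the grasp point, in m); z points along the fingers, y is the line along which they close (so a half turn about z gives the same grasp; the last joint's range is limited). The gripper opens to 85 mm and grips with 20 to 120 N. Pads are 22 mm wide; open, the fingers measure 114 mm over their backs; the gripper's body (76 mm by 85 mm) begins 54 mm behind the grasp point. The pads swing forward as they close: fully open they stand 13 mm farther back than shut.
Start: joints at [-1.308, 0.259, 1.535, -0, 1.348, -0.203], TCP at [0.247, -0.491, 0.231] pointing down, gripper open.
Joint ranges: [-3.14, 3.14], [-0.91, 2.08], [0.19, 2.58], [-1.22, 4.36], [0.22, 2.71], [-3.12, 3.12]. Speed limits (rad/s): [2.57, 2.57, 3.14, 3.14, 3.14, 3.14].

## Interface

Orientations are given as a unit quaternion [w, x, y, z].
In Python, from station import env gives the robot as it stands.
- The arm moves only by the tool send_rows, never from a script. Its argument "plan" is a list that holds one entry, the list of rows, each a list of 7 numbers: the shift along the tool's x, y, z in m, then the turn, a rotation vector about the tool's x, y, z in rad, then the gripper command: -1 is fully open, 1 is shut, values between are in proportion. A call has 1 to 20 rows; each row is the pose to reach, as a shift and turn from the pose commanded when the call began, along the tool's axes at that moment; what a row does not reach only later rows make up. A row lasts 1/12 s, in which the tool goes at most 41.7 mm and 7.16 degrees, less where a joint would pass 70% of its speed; a pose out of reach is approached as far as the arm can. A call with a gripper value outside its range is refused whole. The fingers move at their own pace and stop on an object; "squeeze" is the grip in N (left out, the last holds). Time passes only in rows, so rows that repeat a pose let the fingers close. It gives the time, the measured TCP pose, the force, the opening and the grip force at its end, in the units of the state.
- env.read_state(): the state, without advancing time (a new reading comes with each control period).
- env.capture(name): name is "side" or "top" or "wrist"; returns the picture (480x640x3 uint8, blue, green, red); there is no depth.
- env.camera_params(name): a dict with "fx", "fy", "cx", "cy" (pixels), "R" (3x3) and "t" (3): a world point X has camera coordinates R X + t. Camera axes: x right, y down, z forward; pixel columns grow to the right and rows downward; lengths in m; the calibration is good to about 2 mm. A picture is of the moment at which its call begins: read the wrist's pose just before it. camera_params takes no time and is no camera call; for the wrist camera it gives the pose at the moment of the call.
- env.sign_off(): hands the job in; it is judged then, once.
The state is a dict: "clock": time; "qpos": joint angles; "qd": joint speeds; "effort": joint torques, N m; "tcp_pos": TCP position; "tcp_rot": TCP orientation; "wrist_force": force on the tool from outside, world axes, zero at the start; "wrist_torque": the same for the moment, N m; "width": opening from 0.0 (shut) to 1.0 (fully open); "grasp_force": force on a finger pad.
Only numpy, scipy, OpenCV 4.12 (cv2) and the standard library are available. Lean on these libraries where they do the work, as an engineer would, in place of code of your own. Each camera call takes 0.05 s, during which the arm holds its last target. There are 200 camera calls.

## Working session

There is one attempt and no reset: what is moved stays moved. The work goes in short steps, Python scripts to look and compute and a tool call to move; the robot and the scene stay as the last step left them, time stands still between calls to the robot, and variables do not carry over. Pictures are saved under pics/ and viewed, at most 14 in all, crops included, and the job is handed in when it is done.

Besides the shell and the picture viewer there is one more tool, called after "Emit:" as name(argument=value, ...), one argument or row to a line, values as JSON. send_rows: Moves the arm, as the interface text tells. Its arguments: {"type":"object","properties":{"plan":{"type":"array"},"squeeze":{"type":"number"}},"required":["plan"]}

```bash
mkdir -p pics; ls
cat > h.py <<'E'
import numpy as np, cv2
from station import env
def snap(cam,name):
    p=env.camera_params(cam); im=env.capture(cam); cv2.imwrite(f'pics/{name}.png',im); return im,p
def ray(p,u,v,z):
    R=np.array(p['R']);t=np.array(p['t']);c=-R.T@t
    d=R.T@np.array([(u-p['cx'])/p['fx'],(v-p['cy'])/p['fy'],1])
    return c+d*(z-c[2])/d[2]
def proj(p,X):
    c=np.array(p['R'])@np.array(X)+np.array(p['t']);return np.array([p['fx']*c[0]/c[2]+p['cx'],p['fy']*c[1]/c[2]+p['cy']])
E
python3 - <<'E'
from h import *
s=env.read_state();print(s)
for c in('top','side'):
    im,p=snap(c,c+'0');print(c,p)
    cv2.imwrite(f'pics/{c}0b.png',cv2.resize(im,(800,600),interpolation=cv2.INTER_CUBIC))
E
```

```text
pics
{'clock': 0.0, 'qpos': array([-1.30780846e+00,  2.59347480e-01,  1.53606934e+00,  6.36139347e-06,
        1.34799786e+00, -2.02805380e-01]), 'qd': array([-0.00035921,  0.00037109,  0.00013571,  0.00146041,  0.00020996,
        0.00060321]), 'effort': array([ 5.82290322e-04, -4.46029115e+01, -2.90573215e+01, -4.36557975e-04,
        1.16914557e-02,  2.69135472e-05]), 'tcp_pos': array([ 0.24690503, -0.49088426,  0.23047779]), 'tcp_rot': array([-9.10695099e-04,  9.73001705e-01,  2.30796127e-01, -2.43093813e-05]), 'wrist_force': array([-0.09602127,  0.26426504, -1.14382151]), 'wrist_torque': array([0.01619718, 0.01943095, 0.00745913]), 'grasp_force': 0.0, 'width': 0.9970205927746953}
top {'fx': 439.1679550480338, 'fy': 439.1679550480338, 'cx': 321.32842991205933, 'cy': 238.11068179118502, 'R': array([[ 1.84326205e-02, -9.99818110e-01,  4.89755865e-03],
       [-9.77145563e-01, -1.90517092e-02, -2.11715801e-01],
       [ 2.11770599e-01, -8.83150691e-04, -9.77319003e-01]]), 't': array([-0.02000249,  0.58782183,  0.89576971])}
side {'fx': 435.81303967793144, 'fy': 435.81303967793144, 'cx': 322.5823822001206, 'cy': 240.5594063830364, 'R': array([[ 0.99280268, -0.1182905 ,  0.01871378],
       [-0.06580984, -0.66940274, -0.73997908],
       [ 0.10005955,  0.73342166, -0.67236951]]), 't': array([-0.55122588,  0.09322419,  0.75083222])}
```

View pics/top0b.png

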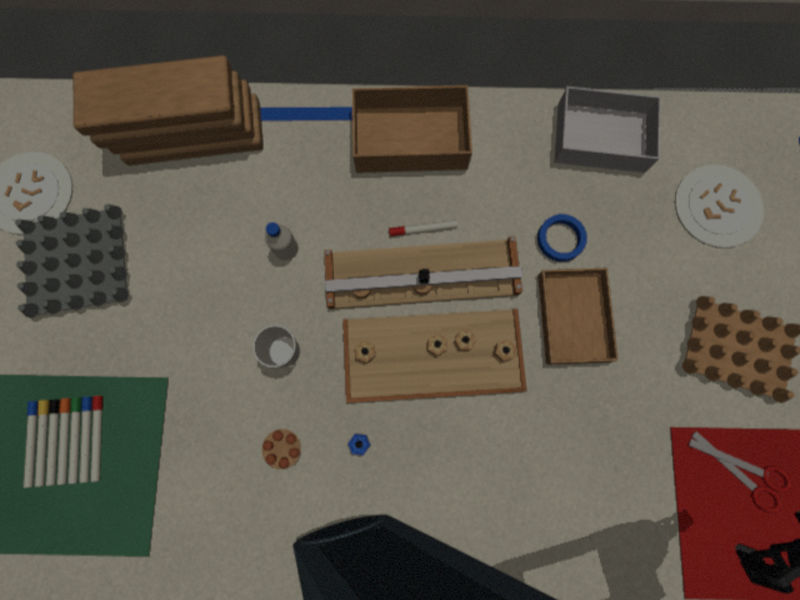

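View pics/side0b.png

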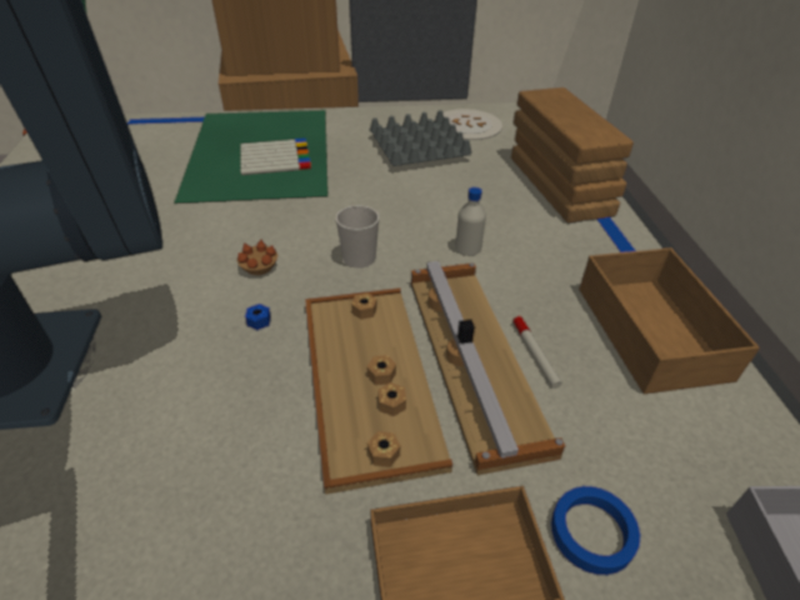

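The top view shows the jig (325-521, 240-307), with its bar and black knob at (424,276). The tray is at (345-524, 312-400) and carries four nuts at (365,352), (437,345), (465,341) and (505,351). The disc box is at (578,316). Discs show under the bar near (360,292) and (423,288). The blue hex at (358,444) is the look-alike and stays out of the job. An enlarged crop will give closer positions.

Run:
```python
from h import *
im=cv2.imread('pics/top0.png')
c=im[180:330,250:500]  # 250x150 -> x3.2
cv2.imwrite('pics/crop1.png',cv2.resize(c,(800,480),interpolation=cv2.INTER_CUBIC))
```

```text
(no output)
```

View pics/crop1.png

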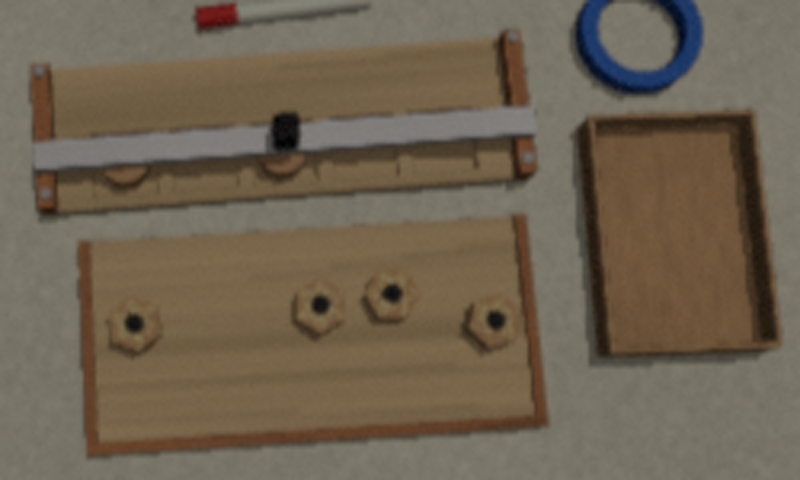

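Run:
```python
from h import *
np.set_printoptions(precision=4,suppress=True)
p=env.camera_params('top')
def q(x,y,z): return ray(p,250+(x+.5)/3.2-.5,180+(y+.5)/3.2-.5,z)
print('cam',-np.array(p['R']).T@p['t'])
l=q(35,155,.042);r=q(535,121.5,.042);print('bar',l,r,np.linalg.norm(l-r),(l+r)/2)
l0=q(48,212,.012);print('near edge L',q(48,211,.03),'R',q(525,177,.03),'far',q(40,66,.03),q(511,32,.03))
d=(l-r)[:2];print('yaw',np.degrees(np.arctan2(-d[0],d[1])))
print('knobtop',q(287,123,.074))
for n in[(134,325),(320,306),(392,296),(495,322)]:print('nut',q(*n,.033))
print('tray',q(80,242,.018),q(524,215,.018),q(90,447,.018),q(547,420,.018))
B=[q(*n,.035) for n in[(585,118),(752,113),(778,347),(602,353)]]
print('box',*B,np.mean(B,0))
for n in[(125,180),(282,173)]:print('disc bottom edge',q(*n,.028))
```

```text
cam [ 0.3851 -0.008   1.    ]
bar [0.613  0.1277 0.042 ] [ 0.6442 -0.2236  0.042 ] 0.3526175278418775 [ 0.6286 -0.048   0.042 ]
near edge L [0.5755 0.1183 0.03  ] R [ 0.6066 -0.2181  0.03  ] far [0.6817 0.1289 0.03  ] [ 0.7141 -0.2107  0.03  ]
yaw 5.075150821806514
knobtop [ 0.6311 -0.0473  0.074 ]
nut [0.4961 0.055  0.033 ]
nut [ 0.5117 -0.0731  0.033 ]
nut [ 0.5196 -0.123   0.033 ]
nut [ 0.5029 -0.194   0.033 ]
tray [0.5559 0.0962 0.018 ] [ 0.5816 -0.2192  0.018 ] [0.4133 0.0835 0.018 ] [ 0.4375 -0.2314  0.018 ]
box [ 0.6493 -0.2608  0.035 ] [ 0.6554 -0.38    0.035 ] [ 0.4891 -0.3878  0.035 ] [ 0.4827 -0.2666  0.035 ] [ 0.5691 -0.3238  0.035 ]
disc bottom edge [0.5993 0.0651 0.028 ]
disc bottom edge [ 0.6066 -0.046   0.028 ]
```

Measured so far: the jig origin is at (0.629, -0.048) with yaw 5.07°. The tray gap is about 28 mm. The box centre is at (0.569, -0.324). Discs sit in pockets 5 and 3. First move: above the knob, with the tool's x along jig x.

```bash
cat >> h.py <<'E'
O=np.array([.6286,-.048]);YAW=np.radians(5.07)
def jig(P):
    d=np.array(P)[:2]-O;c,s=np.cos(YAW),np.sin(YAW);return np.array([c*d[0]+s*d[1],-s*d[0]+c*d[1]])
def world(x,y):
    c,s=np.cos(YAW),np.sin(YAW);return O+np.array([c*x-s*y,s*x+c*y])
def shift(xj,yj,z,yaw=YAW):
    from scipy.spatial.transform import Rotation as Ro
    s=env.read_state();w=s['tcp_rot'];R=Ro.from_quat([w[1],w[2],w[3],w[0]])
    T=Ro.from_euler('z',yaw)*Ro.from_euler('x',np.pi)
    return np.round(R.inv().apply(np.r_[world(xj,yj),z]-s['tcp_pos']),4),np.round((R.inv()*T).as_rotvec(),4)
E
python3 - <<'E'
from h import *
print(shift(0,0,.13))
E
```

```text
(array([ 0.5399, -0.2242,  0.1011]), array([-1.700e-03, -1.000e-04,  3.773e-01]))
```

Emit:
send_rows(
  plan=[
    [[0.1, -0.04, 0.02, 0, 0, 0.1, -1], [0.2, -0.08, 0.04, -0.001, 0, 0.2, -1], [0.3, -0.12, 0.06, -0.002, 0, 0.3, -1], [0.54, -0.224, 0.1, -0.002, 0, 0.377, -1], [0.54, -0.224, 0.1, -0.002, 0, 0.377, -1], [0.54, -0.224, 0.1, -0.002, 0, 0.377, -1], [0.54, -0.224, 0.1, -0.002, 0, 0.377, -1], [0.54, -0.224, 0.1, -0.002, 0, 0.377, -1], [0.54, -0.224, 0.1, -0.002, 0, 0.377, -1], [0.54, -0.224, 0.1, -0.002, 0, 0.377, -1], [0.54, -0.224, 0.1, -0.002, 0, 0.377, -1], [0.54, -0.224, 0.1, -0.002, 0, 0.377, -1], [0.54, -0.224, 0.1, -0.002, 0, 0.377, -1], [0.54, -0.224, 0.1, -0.002, 0, 0.377, -1], [0.54, -0.224, 0.1, -0.002, 0, 0.377, -1], [0.54, -0.224, 0.1, -0.002, 0, 0.377, -1], [0.54, -0.224, 0.1, -0.002, 0, 0.377, -1], [0.54, -0.224, 0.1, -0.002, 0, 0.377, -1], [0.54, -0.224, 0.1, -0.002, 0, 0.377, -1]],
  ],
  squeeze=40,
)

```text
clock: 1.68
tcp_pos: [0.6281, -0.0503, 0.1316]
tcp_rot: [0.001, 0.999, 0.043, 0.0]
wrist_force: [-0.6, 0.2, 1.1]
width: 0.998
grasp_force: 0.0
```

Run:
```python
from h import *
im,p=snap('wrist','w1')
print(shift(0,0,.05), proj(p,np.r_[world(0,0),.074]),-np.array(p['R']).T@p['t'])
```

```text
(array([ 0.0005, -0.0025,  0.0818]), array([ 0.0023, -0.0005, -0.0018])) [320.48609262 266.57970501] [ 0.71361695 -0.04292089  0.27545735]
```

View pics/w1.png

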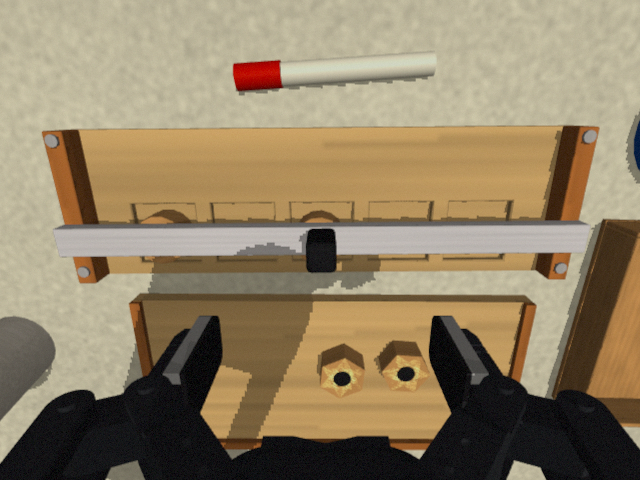

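The wrist view confirms the bar and knob, with the knob top at about (321,262) against a predicted (320,266). It shows exactly two discs, in pocket 5 (165,218) and pocket 3 (320,218). Next: pinch the knob and pull the bar back.

Emit:
send_rows(
  plan=[
    [[0, -0.002, 0.03, 0, 0, 0, -1], [0, -0.002, 0.06, 0, 0, 0, -1], [0, -0.002, 0.082, 0, 0, 0, -1], [0, -0.002, 0.082, 0, 0, 0, -1], [0, -0.002, 0.082, 0, 0, 0, 1], [0, -0.002, 0.082, 0, 0, 0, 1], [0, -0.002, 0.082, 0, 0, 0, 1], [0, -0.002, 0.082, 0, 0, 0, 1], [0, -0.002, 0.082, 0, 0, 0, 1], [0, -0.002, 0.082, 0, 0, 0, 1], [0, -0.002, 0.082, 0, 0, 0, 1], [0, -0.002, 0.082, 0, 0, 0, 1], [0, -0.002, 0.082, 0, 0, 0, 1], [0, -0.002, 0.082, 0, 0, 0, 1]],
  ],
)

```text
clock: 2.9
tcp_pos: [0.6298, -0.0477, 0.0508]
tcp_rot: [0.002, 0.999, 0.045, 0.001]
wrist_force: [-0.3, -3.0, 5.9]
width: 0.204
grasp_force: 42.8
```

Emit:
send_rows(
  plan=[
    [[0.008, 0, 0, 0, 0, 0, 1], [0.016, 0, 0, 0, 0, 0, 1], [0.024, 0, 0, 0, 0, 0, 1], [0.032, 0, 0, 0, 0, 0, 1], [0.04, 0, 0, 0, 0, 0, 1], [0.045, 0, 0, 0, 0, 0, 1], [0.049, 0, 0, 0, 0, 0, 1], [0.052, 0, 0, 0, 0, 0, 1], [0.052, 0, 0, 0, 0, 0, 1], [0.052, 0, 0, 0, 0, 0, 1]],
  ],
)

```text
clock: 3.73
tcp_pos: [0.6758, -0.0433, 0.0508]
tcp_rot: [0.001, 0.999, 0.045, -0.005]
wrist_force: [-19.7, -4.4, 18.4]
width: 0.202
grasp_force: 44.5
```

Emit:
send_rows(
  plan=[
    [[0.003, 0, 0, 0, 0, 0, 1], [0.003, 0, 0, 0, 0, 0, 1], [0.003, 0, 0, 0, 0, 0, 1]],
  ],
)

```text
clock: 3.98
tcp_pos: [0.6761, -0.0432, 0.0506]
tcp_rot: [0.001, 0.999, 0.045, -0.007]
wrist_force: [-26.6, -6.1, 21.9]
width: 0.2
grasp_force: 45.5
```

Emit:
send_rows(
  plan=[
    [[0, 0, 0, 0, 0, 0, -1], [0, 0, 0, 0, 0, 0, -1], [0, 0, 0, 0, 0, 0, -1], [0, 0, 0, 0, 0, 0, -1], [0, 0, 0, 0, 0, 0, -1], [0, 0, 0, 0, 0, 0, -1], [0, 0, -0.03, 0, 0, 0, -1], [0, 0, -0.06, 0, 0, 0, -1], [-0.02, 0, -0.08, 0, 0, 0, -1], [-0.055, 0, -0.08, 0, 0, 0, -1], [-0.055, 0, -0.08, 0, 0, 0, -1], [-0.055, 0, -0.08, 0, 0, 0, -1]],
  ],
)

```text
clock: 4.98
tcp_pos: [0.6268, -0.0464, 0.1293]
tcp_rot: [0.001, 0.999, 0.044, -0.001]
wrist_force: [1.1, 0.2, 0.7]
width: 1.003
grasp_force: 0.0
```

Run:
```python
from h import *
im,p=snap('wrist','w2')
print(env.read_state()['tcp_pos'])
for n,X in [('home',(0,0,.074)),('back',(.05,0,.074)),('barR',(.05,-.178,.042)),('barL',(.05,.178,.042)),('d5',(0,.116,.028)),('d3',(0,0,.028))]: print(n,proj(p,np.r_[world(*X[:2]),X[2]]).round(1))
```

```text
[ 0.62858009 -0.04666573  0.12952343]
home [327.4 266.5]
back [327.5 181.3]
barR [612.1 172.2]
barL [ 41.5 172.8]
d5 [162.1 241.2]
d3 [326.9 241. ]
```

View pics/w2.png

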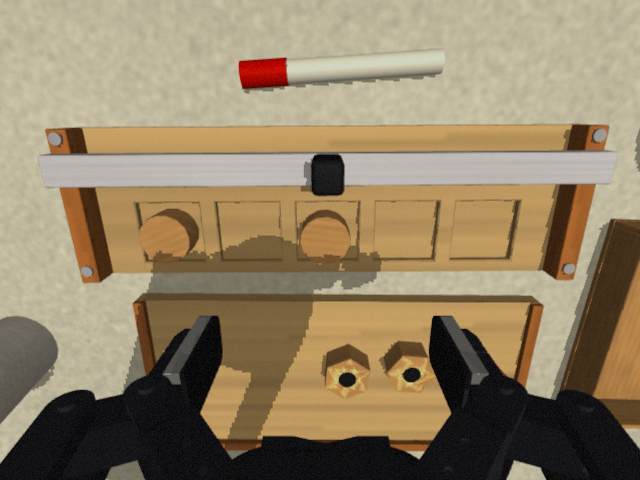

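The bar is fully back: knob top at about (327,183), bar ends at (40,170) and (613,166), close to where the 50 mm position projects. The disc tops are at (166,235) and (326,232). I'll refine them and check the pocket alignment.

Run:
```python
from h import *
p=env.camera_params('wrist')
for n,u,v,z in [('d5',166,235,.028),('d3',326,232,.028),('pk3 nl',294,261,.012),('pk3 fr',361,202,.012),('pk1 fr',521,200,.012),('pk1 nr',516,260,.012),('pk5 fl',135,203,.012),('nearedge',320,271,.012),('nutA',347,380,.033),('nutB',411,375,.033)]:
    X=ray(p,u,v,z);print(n,X.round(4),(1e3*jig(X)).round(1))
print(shift(0,.116,.13),shift(0,0,.13))
```

```text
d5 [0.6251 0.0643 0.028 ] [  6.4 112.2]
d3 [ 0.637  -0.0471  0.028 ] [8.5 0.1]
pk3 nl [ 0.6067 -0.0253  0.012 ] [-19.8  24.6]
pk3 fr [ 0.6569 -0.0709  0.012 ] [ 26.2 -25.3]
pk1 fr [ 0.6685 -0.1862  0.012 ] [  27.5 -141.2]
pk1 nr [ 0.6222 -0.1946  0.012 ] [ -19.3 -145.4]
pk5 fl [0.6419 0.0921 0.012 ] [ 25.6 138.4]
nearedge [ 0.6001 -0.0458  0.012 ] [-28.2   4.7]
nutA [ 0.5173 -0.0745  0.033 ] [-113.3  -16.5]
nutB [ 0.5264 -0.1244  0.033 ] [-108.6  -67. ]
(array([-1.000e-04, -1.147e-01, -7.000e-04]), array([ 0.002 , -0.0009,  0.0001])) (array([-0.0001,  0.0013, -0.0005]), array([ 0.002 , -0.0009,  0.0001]))
```

Emit:
send_rows(
  plan=[
    [[0.002, -0.035, 0, 0, 0, 0, -0.4], [0.004, -0.075, 0, 0, 0, 0, -0.4], [0.006, -0.111, 0.02, 0, 0, 0, -0.4], [0.006, -0.111, 0.05, 0, 0, 0, -0.4], [0.006, -0.111, 0.08, 0, 0, 0, -0.4], [0.006, -0.111, 0.1, 0, 0, 0, -0.4], [0.006, -0.111, 0.118, 0, 0, 0, -0.4], [0.006, -0.111, 0.118, 0, 0, 0, -0.4], [0.006, -0.111, 0.118, 0, 0, 0, -0.4]],
  ],
)

```text
clock: 5.78
tcp_pos: [0.626, 0.0644, 0.0099]
tcp_rot: [0.001, 0.999, 0.045, 0.0]
wrist_force: [-0.7, 0.3, -0.2]
width: 0.7
grasp_force: 0.0
```

Emit:
send_rows(
  plan=[
    [[0, 0, 0, 0, 0, 0, 1], [0, 0, 0, 0, 0, 0, 1], [0, 0, 0, 0, 0, 0, 1], [0, 0, 0, 0, 0, 0, 1], [0, 0, 0, 0, 0, 0, 1], [0, 0, 0, 0, 0, 0, 1], [0, 0, 0, 0, 0, 0, 1], [0, 0, 0, 0, 0, 0, 1]],
  ],
)

```text
clock: 6.45
tcp_pos: [0.6254, 0.0641, 0.0116]
tcp_rot: [0.001, 0.999, 0.044, 0.001]
wrist_force: [1.3, 0.1, 3.2]
width: 0.403
grasp_force: 39.9
```

```bash
sed -i 's/O=np.array(.*;/O=np.array([.6318,-.0485]);/' h.py
python3 - <<'E'
from h import *
print(env.read_state()['tcp_pos'],env.read_state()['width'])
B=np.array([.569,-.324])
for d in(.035,-.035): X=B+[d,0]; j=jig(X); print(j,shift(*j,.02))
E
```

```text
[0.62543694 0.06406743 0.01156706] 0.4031072782389109
[-0.05203793 -0.27196534] (array([-0.0557,  0.3847, -0.0077]), array([ 0.0021, -0.0016,  0.0002]))
[-0.12176405 -0.26577924] (array([-0.1255,  0.3785, -0.0078]), array([ 0.0021, -0.0016,  0.0002]))
```

Emit:
send_rows(
  plan=[
    [[0, 0, -0.03, 0, 0, 0, 1], [0, 0, -0.06, 0, 0, 0, 1], [-0.01, 0.02, -0.08, 0, 0, 0, 1], [-0.015, 0.06, -0.09, 0, 0, 0, 1], [-0.02, 0.1, -0.09, 0, 0, 0, 1], [-0.025, 0.14, -0.09, 0, 0, 0, 1], [-0.03, 0.18, -0.09, 0, 0, 0, 1], [-0.035, 0.22, -0.09, 0, 0, 0, 1], [-0.04, 0.26, -0.09, 0, 0, 0, 1], [-0.045, 0.3, -0.09, 0, 0, 0, 1], [-0.05, 0.34, -0.09, 0, 0, 0, 1], [-0.056, 0.365, -0.09, 0, 0, 0, 1], [-0.056, 0.385, -0.09, 0, 0, 0, 1], [-0.056, 0.385, -0.07, 0, 0, 0, 1], [-0.056, 0.385, -0.04, 0, 0, 0, 1], [-0.056, 0.385, -0.02, 0, 0, 0, 1], [-0.056, 0.385, -0.005, 0, 0, 0, 1], [-0.056, 0.385, -0.005, 0, 0, 0, 1], [-0.056, 0.385, -0.005, 0, 0, 0, 1]],
  ],
)

```text
clock: 8.03
tcp_pos: [0.6023, -0.3237, 0.0156]
tcp_rot: [-0.0, 0.999, 0.044, -0.001]
wrist_force: [0.1, -0.3, -0.2]
width: 0.406
grasp_force: 40.0
```

Emit:
send_rows(
  plan=[
    [[0, 0, 0, 0, 0, 0, -0.4], [0, 0, 0, 0, 0, 0, -0.4], [0, 0, 0, 0, 0, 0, -0.4], [0, 0, 0, 0, 0, 0, -0.4], [0, 0, -0.03, 0, 0, 0, -0.4], [0, 0, -0.06, 0, 0, 0, -0.4], [0, 0, -0.09, 0, 0, 0, -0.4], [0, 0, -0.09, 0, 0, 0, -0.4]],
  ],
)

```text
clock: 8.7
tcp_pos: [0.6068, -0.3266, 0.1151]
tcp_rot: [0.005, 0.999, 0.044, 0.005]
wrist_force: [1.3, -1.0, -0.3]
width: 0.699
grasp_force: 0.0
```

Run:
```python
from h import *
print(env.read_state()['tcp_pos'])
print(shift(*jig([.637,-.047]),.0105))
```

```text
[ 0.6067547  -0.32661797  0.11507233]
(array([ 0.054 , -0.2769,  0.1022]), array([ 0.0106, -0.0099,  0.0005]))
```

Emit:
send_rows(
  plan=[
    [[0.03, -0.04, 0, 0, 0, 0, -0.4], [0.03, -0.08, 0, 0, 0, 0, -0.4], [0.03, -0.12, 0, 0, 0, 0, -0.4], [0.03, -0.16, 0, 0, 0, 0, -0.4], [0.03, -0.2, 0, 0, 0, 0, -0.4], [0.03, -0.24, 0, 0, 0, 0, -0.4], [0.04, -0.275, 0, 0, 0, 0, -0.4], [0.05, -0.275, 0, 0, 0, 0, -0.4], [0.055, -0.275, 0, 0, 0, 0, -0.4], [0.055, -0.275, 0, 0, 0, 0, -0.4], [0.055, -0.275, 0, 0, 0, 0, -0.4]],
  ],
)

```text
clock: 9.62
tcp_pos: [0.6339, -0.0463, 0.1065]
tcp_rot: [0.001, 0.999, 0.044, 0.0]
wrist_force: [-0.2, -0.7, -0.0]
width: 0.7
grasp_force: 0.0
```

Run:
```python
from h import *
print(env.read_state()['tcp_pos'])
print(shift(*jig([.637,-.047]),.0105))
```

```text
[ 0.63386131 -0.0463468   0.10646178]
(array([0.003 , 0.0007, 0.096 ]), array([ 0.0026, -0.0007, -0.0002]))
```

Emit:
send_rows(
  plan=[
    [[0.003, 0, 0.03, 0, 0, 0, -0.4], [0.003, 0, 0.06, 0, 0, 0, -0.4], [0.003, 0, 0.08, 0, 0, 0, -0.4], [0.003, 0, 0.095, 0, 0, 0, -0.4], [0.003, 0, 0.095, 0, 0, 0, -0.4], [0.003, 0, 0.095, 0, 0, 0, 1], [0.003, 0, 0.095, 0, 0, 0, 1], [0.003, 0, 0.095, 0, 0, 0, 1], [0.003, 0, 0.095, 0, 0, 0, 1], [0.003, 0, 0.095, 0, 0, 0, 1], [0.003, 0, 0.095, 0, 0, 0, 1], [0.003, 0, 0.095, 0, 0, 0, 1], [0.003, 0, 0.095, 0, 0, 0, 1]],
  ],
)

```text
clock: 10.7
tcp_pos: [0.637, -0.0456, 0.0119]
tcp_rot: [0.001, 0.999, 0.044, 0.001]
wrist_force: [-1.7, -2.3, 5.0]
width: 0.398
grasp_force: 40.1
```

Run:
```python
from h import *
print(env.read_state()['tcp_pos'],env.read_state()['width'])
print(shift(*jig([.534,-.324]),.017))
```

```text
[ 0.63695642 -0.04555268  0.0119405 ] 0.3975489672820368
(array([-0.1273,  0.2682, -0.0045]), array([ 0.0026, -0.0011,  0.0005]))
```

Emit:
send_rows(
  plan=[
    [[0, 0, -0.03, 0, 0, 0, 1], [0, 0, -0.06, 0, 0, 0, 1], [-0.01, 0.02, -0.08, 0, 0, 0, 1], [-0.03, 0.05, -0.09, 0, 0, 0, 1], [-0.04, 0.085, -0.09, 0, 0, 0, 1], [-0.05, 0.12, -0.09, 0, 0, 0, 1], [-0.06, 0.155, -0.09, 0, 0, 0, 1], [-0.08, 0.19, -0.09, 0, 0, 0, 1], [-0.1, 0.22, -0.09, 0, 0, 0, 1], [-0.12, 0.25, -0.09, 0, 0, 0, 1], [-0.127, 0.268, -0.09, 0, 0, 0, 1], [-0.127, 0.268, -0.07, 0, 0, 0, 1], [-0.127, 0.268, -0.04, 0, 0, 0, 1], [-0.127, 0.268, -0.02, 0, 0, 0, 1], [-0.127, 0.268, -0.005, 0, 0, 0, 1], [-0.127, 0.268, -0.005, 0, 0, 0, 1], [-0.127, 0.268, -0.005, 0, 0, 0, 1]],
  ],
)

```text
clock: 12.12
tcp_pos: [0.5334, -0.3227, 0.0158]
tcp_rot: [-0.0, 0.999, 0.044, -0.001]
wrist_force: [1.4, -0.4, -0.5]
width: 0.402
grasp_force: 40.0
```

Emit:
send_rows(
  plan=[
    [[0, 0, 0, 0, 0, 0, -0.4], [0, 0, 0, 0, 0, 0, -0.4], [0, 0, 0, 0, 0, 0, -0.4], [0, 0, 0, 0, 0, 0, -0.4], [0, 0, -0.03, 0, 0, 0, -0.4], [0, 0, -0.06, 0, 0, 0, -0.4], [0, 0, -0.09, 0, 0, 0, -0.4], [-0.03, -0.02, -0.13, 0, 0, 0, 1], [-0.06, -0.04, -0.15, 0, 0, 0, 1], [-0.1, -0.06, -0.15, 0, 0, 0, 1], [-0.14, -0.06, -0.15, 0, 0, 0, 1], [-0.14, -0.06, -0.15, 0, 0, 0, 1], [-0.14, -0.06, -0.15, 0, 0, 0, 1], [-0.14, -0.06, -0.15, 0, 0, 0, 1]],
  ],
)

```text
clock: 13.28
tcp_pos: [0.3896, -0.2766, 0.1676]
tcp_rot: [0.002, 0.999, 0.044, 0.001]
wrist_force: [0.1, -0.3, 0.4]
width: 0.001
grasp_force: 0.0
```

Run:
```python
from h import *
s=env.read_state();print(s['tcp_pos'],jig(s['tcp_pos']))
im,p=snap('top','t2')
cv2.imwrite('pics/t2c.png',cv2.resize(im[180:330,250:500],(800,480),interpolation=cv2.INTER_CUBIC))
```

```text
[ 0.38956898 -0.27655385  0.1675722 ] [-0.26143703 -0.20575496]
```

View pics/t2c.png

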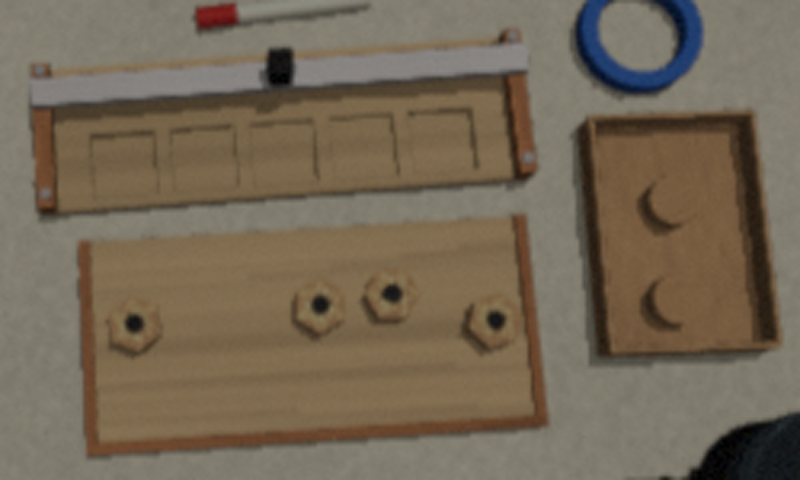

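The jig is empty, both discs are in the box, and the nuts are where they were. Next: push the tray in from behind.

Emit:
send_rows(
  plan=[
    [[0, -0.04, 0, 0, 0, 0, 1], [0, -0.08, 0, 0, 0, 0, 1], [0, -0.12, 0, 0, 0, 0, 1], [0.014, -0.16, 0, 0, 0, 0, 1], [0.014, -0.199, 0, 0, 0, 0, 1], [0.014, -0.199, 0.04, 0, 0, 0, 1], [0.014, -0.199, 0.08, 0, 0, 0, 1], [0.014, -0.199, 0.12, 0, 0, 0, 1], [0.014, -0.199, 0.15, 0, 0, 0, 1], [0.014, -0.199, 0.158, 0, 0, 0, 1], [0.014, -0.199, 0.158, 0, 0, 0, 1], [0.014, -0.199, 0.158, 0, 0, 0, 1]],
  ],
)

```text
clock: 14.33
tcp_pos: [0.3866, -0.0769, 0.0085]
tcp_rot: [0.001, 0.999, 0.045, 0.0]
wrist_force: [0.2, -0.5, -0.1]
width: 0.001
grasp_force: 0.0
```

Emit:
send_rows(
  plan=[
    [[0.005, 0, 0, 0, 0, 0, 1], [0.01, 0, 0, 0, 0, 0, 1], [0.015, 0, 0, 0, 0, 0, 1], [0.02, 0, 0, 0, 0, 0, 1], [0.025, 0, 0, 0, 0, 0, 1], [0.029, 0, 0, 0, 0, 0, 1], [0.033, 0, 0, 0, 0, 0, 1], [0.037, 0, 0, 0, 0, 0, 1], [0.041, 0, 0, 0, 0, 0, 1], [0.045, 0, 0, 0, 0, 0, 1], [0.047, 0, 0, 0, 0, 0, 1], [0.047, 0, 0, 0, 0, 0, 1]],
  ],
)

```text
clock: 15.33
tcp_pos: [0.4302, -0.0716, 0.0079]
tcp_rot: [0.0, 0.999, 0.045, -0.002]
wrist_force: [-6.3, 0.8, 3.5]
width: 0.0
grasp_force: 2.8
```

Emit:
send_rows(
  plan=[
    [[0.003, 0, 0, 0, 0, 0, 1], [0.006, 0, 0, 0, 0, 0, 1], [0.009, 0, 0, 0, 0, 0, 1], [0.011, 0, 0, 0, 0, 0, 1], [0.011, 0, 0, 0, 0, 0, 1]],
  ],
)

```text
clock: 15.75
tcp_pos: [0.4352, -0.0706, 0.0074]
tcp_rot: [-0.0, 0.999, 0.046, -0.008]
wrist_force: [-24.5, -10.3, 18.5]
width: -0.0
grasp_force: 12.6
```

Emit:
send_rows(
  plan=[
    [[0.002, 0, 0, 0, 0, 0, 1], [0.004, 0, 0, 0, 0, 0, 1], [0.004, 0, 0, 0, 0, 0, 1], [0.004, 0, 0, 0, 0, 0, 1]],
  ],
)

```text
clock: 16.08
tcp_pos: [0.4356, -0.0704, 0.0072]
tcp_rot: [-0.001, 0.999, 0.046, -0.011]
wrist_force: [-34.5, -13.8, 27.0]
width: 0.005
grasp_force: 18.0
```

Emit:
send_rows(
  plan=[
    [[-0.012, 0, 0, 0, 0, 0, 1], [-0.025, 0, 0, 0, 0, 0, 1], [-0.025, 0, -0.04, 0, 0, 0, 1], [-0.025, 0, -0.08, 0, 0, 0, 1], [-0.02, 0, -0.12, 0, 0, 0, 1], [0.01, 0, -0.15, 0, 0, 0, 1], [0.04, 0, -0.17, 0, 0, 0, 1], [0.07, 0, -0.19, 0, 0, 0, 1], [0.1, 0, -0.19, 0, 0, 0, 1], [0.14, 0, -0.19, 0, 0, 0, 1], [0.17, 0, -0.19, 0, 0, 0, 1], [0.17, 0, -0.19, 0, 0, 0, 1], [0.17, 0, -0.19, 0, 0, 0, 1], [0.17, 0, -0.19, 0, 0, 0, 1]],
  ],
)

```text
clock: 17.25
tcp_pos: [0.6156, -0.0554, 0.1976]
tcp_rot: [0.001, 0.999, 0.045, -0.001]
wrist_force: [-0.2, 1.0, 0.1]
width: 0.002
grasp_force: 0.0
```

Run:
```python
from h import *
im,p=snap('wrist','w3')
s=env.read_state();print(s['tcp_pos'],s['tcp_rot'],jig(s['tcp_pos']))
```

```text
[ 0.61530129 -0.05553486  0.19797899] [ 7.85447035e-04  9.99012659e-01  4.44155987e-02 -5.86525003e-04] [-0.01705585 -0.0055493 ]
```

View pics/w3.png

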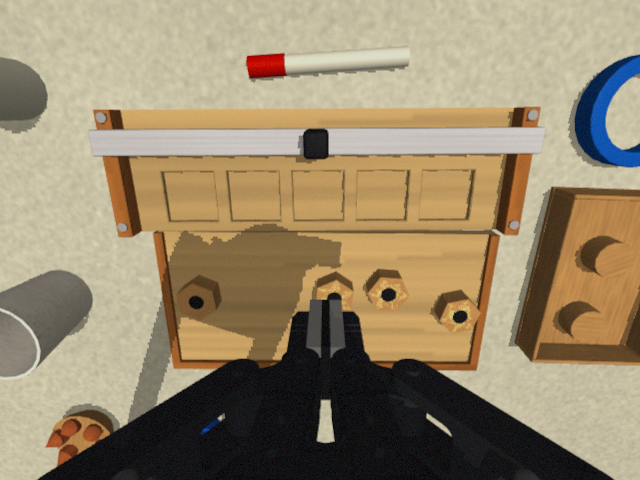

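The tray now butts flush against the jig; the joint line runs along y≈233 with no gap. The nut tops are at (197,302), (334,297), (388,295) and (460,317), and the pockets are centred near y≈195.

Run:
```python
from h import *
p=env.camera_params('wrist')
for n,u,v,z in [('n5',197,302,.033),('n3',334,297,.033),('n2',388,295,.033),('n1',460,317,.033),('pk5',192,196,.012),('pk4',255,195,.012),('pk3',318,195,.012),('pk2',382,195,.012),('pk1',446,194,.012),('jointL',165,233,.013),('jointR',490,233,.013)]:
    X=ray(p,u,v,z);print(n,(1e3*jig(X)).round(1))
```

```text
n5 [-98.  114.5]
n3 [-92.9 -14.5]
n2 [-90.9 -65. ]
n1 [-114.5 -135.2]
pk5 [ -1.2 114.8]
pk4 [-0.4 57.5]
pk3 [-0.4  0.2]
pk2 [ -0.5 -57.9]
pk1 [   0.4 -116.1]
jointL [-36.2 143.9]
jointR [ -36.5 -161. ]
```

Run:
```python
from h import *
p=env.camera_params('wrist');im=cv2.imread('pics/w3.png')
g=cv2.cvtColor(im,cv2.COLOR_BGR2GRAY)
for u in(200,320,440,480):
    print(u,g[224:242,u], [proj(p,np.r_[world(x,jig(ray(p,u,233,.012))[1]),.0125])[1].round(1) for x in(-.036,-.032)])
cv2.imwrite('pics/w3c.png',cv2.resize(im[200:260,100:540],(792,108*1),interpolation=cv2.INTER_CUBIC) if 0 else np.vstack([cv2.resize(im[205:260,100:300],(800,220),interpolation=cv2.INTER_CUBIC),cv2.resize(im[205:260,360:560],(800,220),interpolation=cv2.INTER_CUBIC)]))
```

```text
200 [156 156 154 156 153 153 137 122 144 163 165 146 127 116 106 105 103 104] [np.float64(232.6), np.float64(228.5)]
320 [156 155 152 155 150 150 125  85 106 147 165 167 165 167 145 106 107 107] [np.float64(232.5), np.float64(228.4)]
440 [159 159 155 154 151 141 114  89  90 111 145 164 165 164 166 166 168 171] [np.float64(232.3), np.float64(228.3)]
480 [161 159 157 156 153 160 137  87  86  91 129 164 164 162 163 167 166 168] [np.float64(232.3), np.float64(228.2)]
```

View pics/w3c.png

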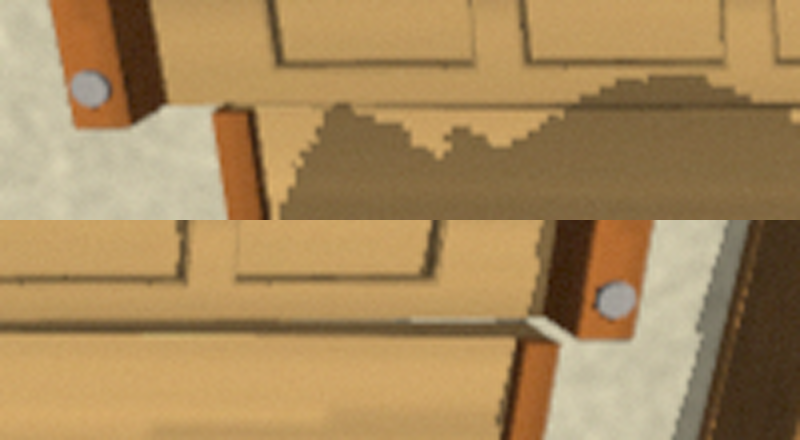

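The right end still shows a gap of about 3 mm, while the left is tight. I'll push again at the right part of the tray's rear.

Emit:
send_rows(
  plan=[
    [[-0.04, 0.02, 0, 0, 0, 0, 1], [-0.08, 0.04, 0, 0, 0, 0, 1], [-0.12, 0.06, 0, 0, 0, 0, 1], [-0.16, 0.085, 0, 0, 0, 0, 1], [-0.2, 0.095, 0, 0, 0, 0, 1], [-0.213, 0.095, 0, 0, 0, 0, 1], [-0.213, 0.095, 0.04, 0, 0, 0, 1], [-0.213, 0.095, 0.08, 0, 0, 0, 1], [-0.213, 0.095, 0.12, 0, 0, 0, 1], [-0.213, 0.095, 0.16, 0, 0, 0, 1], [-0.213, 0.095, 0.18, 0, 0, 0, 1], [-0.213, 0.095, 0.188, 0, 0, 0, 1], [-0.213, 0.095, 0.188, 0, 0, 0, 1], [-0.205, 0.095, 0.188, 0, 0, 0, 1], [-0.197, 0.095, 0.188, 0, 0, 0, 1], [-0.19, 0.095, 0.188, 0, 0, 0, 1], [-0.185, 0.095, 0.188, 0, 0, 0, 1], [-0.182, 0.095, 0.188, 0, 0, 0, 1], [-0.182, 0.095, 0.188, 0, 0, 0, 1]],
  ],
)

```text
clock: 18.88
tcp_pos: [0.4446, -0.1671, 0.0112]
tcp_rot: [0.002, 0.999, 0.045, 0.001]
wrist_force: [-0.9, -0.8, -0.1]
width: 0.003
grasp_force: 0.2
```

Emit:
send_rows(
  plan=[
    [[0.002, 0, 0, 0, 0, 0, 1], [0.004, 0, 0, 0, 0, 0, 1], [0.006, 0, 0, 0, 0, 0, 1], [0.006, 0, 0, 0, 0, 0, 1]],
  ],
)

```text
clock: 19.22
tcp_pos: [0.4469, -0.1663, 0.0106]
tcp_rot: [0.001, 0.999, 0.045, -0.003]
wrist_force: [-12.3, -6.5, 10.2]
width: -0.001
grasp_force: 6.8
```

Run:
```python
from h import *
s=env.read_state();print(s['tcp_pos'],jig(s['tcp_pos']),s['wrist_force'])
```

```text
[ 0.44685878 -0.1663152   0.01056991] [-0.19462929 -0.10101048] [-12.26608638  -6.49574566  10.24330423]
```

Emit:
send_rows(
  plan=[
    [[0.003, 0, 0, 0, 0, 0, 1], [0.006, 0, 0, 0, 0, 0, 1], [0.008, 0, 0, 0, 0, 0, 1], [0.008, 0, 0, 0, 0, 0, 1], [0.008, 0, 0, 0, 0, 0, 1]],
  ],
)

```text
clock: 19.63
tcp_pos: [0.4473, -0.166, 0.0104]
tcp_rot: [-0.0, 0.999, 0.047, -0.01]
wrist_force: [-40.2, -17.2, 29.0]
width: 0.001
grasp_force: 21.6
```

Emit:
send_rows(
  plan=[
    [[-0.012, 0, 0, 0, 0, 0, 1], [-0.03, 0, 0, 0, 0, 0, 1], [-0.03, 0, -0.04, 0, 0, 0, 1], [-0.03, 0, -0.08, 0, 0, 0, 1], [-0.02, 0, -0.12, 0, 0, 0, 1], [0.01, -0.02, -0.15, 0, 0, 0, 1], [0.04, -0.04, -0.17, 0, 0, 0, 1], [0.07, -0.06, -0.18, 0, 0, 0, 1], [0.1, -0.08, -0.18, 0, 0, 0, 1], [0.14, -0.1, -0.18, 0, 0, 0, 1], [0.17, -0.1, -0.18, 0, 0, 0, 1], [0.17, -0.1, -0.18, 0, 0, 0, 1], [0.17, -0.1, -0.18, 0, 0, 0, 1], [0.17, -0.1, -0.18, 0, 0, 0, 1]],
  ],
)

```text
clock: 20.8
tcp_pos: [0.6172, -0.0503, 0.1897]
tcp_rot: [0.001, 0.999, 0.045, -0.001]
wrist_force: [-0.2, 0.1, 0.3]
width: -0.001
grasp_force: 0.0
```

Run:
```python
from h import *
im,p=snap('wrist','w4');np.save('p4.npy',p,allow_pickle=True)
s=env.read_state();print(s['tcp_pos'],jig(s['tcp_pos']))
cv2.imwrite('pics/w4c.png',cv2.resize(im[160:360,100:540],(800,364),interpolation=cv2.INTER_CUBIC))
g=cv2.cvtColor(im,cv2.COLOR_BGR2GRAY)
for u in(180,220,440,470,480):
    r=int(proj(p,np.r_[world(-.032,jig(ray(p,u,233,.012))[1]),.0125])[1]); print(u,r,g[r-5:r+10,u])
```

```text
[ 0.61690684 -0.05067903  0.19003886] [-0.01502746 -0.00085436]
180 233 [150 155 154 156 154 153 136 100  89 101 102 101 102 102 102]
220 233 [156 154 155 155 153 151 153 133 137 161 164 162 167 139 106]
440 233 [158 159 157 155 153 151 143 148 162 162 163 165 165 172 171]
470 233 [160 159 156 156 155 128 133 168 162 159 164 162 164 169 167]
480 233 [159 161 155 155 153 144 148 166 163 162 161 163 167 166 168]
```

View pics/w4c.png

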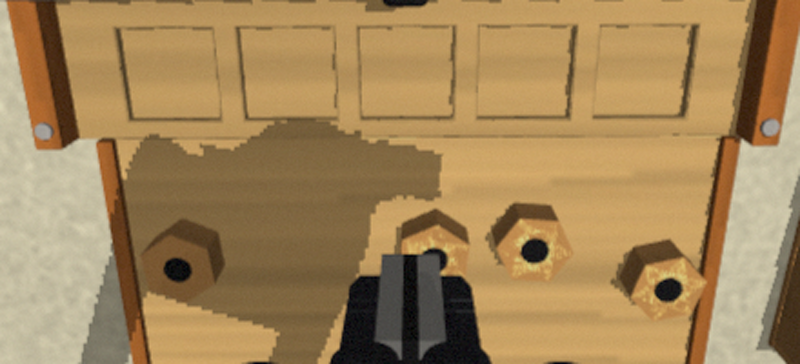

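Flush along the whole width now. The hole marks are at crop (178,269), (435,258), (535,250) and (668,289).

Run:
```python
from h import *
p=env.camera_params('wrist')
for n,u,v in [('n5',178,269),('n3',435,258),('n2',535,250),('n1',668,289)]:
    X=ray(p,100+u/1.818,160+v/1.818,.033);print(n,(1e3*jig(X)).round(1))
```

```text
n5 [-97.8 115.9]
n3 [-91.7 -14.4]
n2 [-87.3 -64.6]
n1 [-109.9 -134.4]
```

Run:
```python
from h import *
p=env.camera_params('wrist');t=jig(env.read_state()['tcp_pos'])
for u,v in[(382,254),(442,254),(408,254),(376,340),(446,340)]:
    X=ray(p,100+u/1.818,160+v/1.818,.190);print((1e3*(jig(X)-t)).round(1))
R=np.array(p['R']);print(R.round(3),p['fx'])
```

```text
[9.3 6.2]
[ 9.3 -8.3]
[ 9.3 -0.1]
[-15.    8.1]
[-15.1  -9.6]
[[ 0.088 -0.996  0.002]
 [-0.941 -0.082  0.328]
 [-0.327 -0.031 -0.945]] 367.7502577908684
```

Emit:
send_rows(
  plan=[
    [[-0.03, 0.03, 0, 0, 0, 0, 1], [-0.06, 0.06, 0, 0, 0, 0, 1], [-0.095, 0.09, 0, 0, 0, 0, 1], [-0.095, 0.13, 0.02, 0, 0, 0, 1], [-0.095, 0.169, 0.05, 0, 0, 0, 1], [-0.095, 0.169, 0.09, 0, 0, 0, 1], [-0.095, 0.169, 0.13, 0, 0, 0, 1], [-0.095, 0.169, 0.155, 0, 0, 0, 1], [-0.095, 0.169, 0.166, 0, 0, 0, 1], [-0.095, 0.169, 0.166, 0, 0, 0, 1], [-0.095, 0.169, 0.166, 0, 0, 0, 1]],
  ],
)

```text
clock: 21.77
tcp_pos: [0.5384, -0.228, 0.0257]
tcp_rot: [0.001, 0.999, 0.044, 0.0]
wrist_force: [-0.1, -0.0, 0.7]
width: -0.002
grasp_force: 0.0
```

Run:
```python
from h import *
s=env.read_state();print(jig(s['tcp_pos']),s['tcp_pos'][2])
print(shift(-.110,-.1415,.024))
```

```text
[-0.1089157  -0.17053944] 0.02569227868569065
(array([-0.0011, -0.029 ,  0.0016]), array([ 0.0023, -0.0008, -0.0002]))
```

Emit:
send_rows(
  plan=[
    [[0, -0.004, 0.001, 0, 0, 0, 1], [0, -0.008, 0.001, 0, 0, 0, 1], [0, -0.011, 0.001, 0, 0, 0, 1], [0, -0.014, 0.001, 0, 0, 0, 1], [0, -0.017, 0.001, 0, 0, 0, 1], [0, -0.02, 0.001, 0, 0, 0, 1], [0, -0.023, 0.001, 0, 0, 0, 1], [0, -0.026, 0.001, 0, 0, 0, 1], [0, -0.029, 0.001, 0, 0, 0, 1], [0, -0.029, 0.001, 0, 0, 0, 1], [0, -0.029, 0.001, 0, 0, 0, 1], [0, -0.02, 0, 0, 0, 0, 1], [0, -0.01, -0.02, 0, 0, 0, 1], [-0.01, -0.01, -0.06, 0, 0, 0, 1], [-0.04, -0.03, -0.1, 0, 0, 0, 1], [-0.05, -0.06, -0.12, 0, 0, 0, 1], [-0.05, -0.09, -0.12, 0, 0, 0, 0.6], [-0.05, -0.09, -0.12, 0, 0, 0, 0.6], [-0.05, -0.09, -0.12, 0, 0, 0, 0.6], [-0.05, -0.09, -0.12, 0, 0, 0, 0.6]],
  ],
)

```text
clock: 23.43
tcp_pos: [0.4806, -0.1423, 0.1443]
tcp_rot: [0.001, 0.999, 0.045, 0.0]
wrist_force: [1.3, -0.5, -0.1]
width: 0.199
grasp_force: 0.0
```

```bash
cat >> h.py <<'E'
def nuts(name,cam='wrist'):
    im,p=snap(cam,name);hsv=cv2.cvtColor(im,cv2.COLOR_BGR2HSV)
    m=(im.max(2)<45).astype(np.uint8)
    n,l,st,ce=cv2.connectedComponentsWithStats(m)
    out=[]
    for i in range(1,n):
        x,y,w,h,a=st[i]
        if a<60 or a>700 or max(w,h)>40 or min(w,h)/max(w,h)<.55: continue
        j=1e3*jig(ray(p,*ce[i],.033));j2=1e3*jig(ray(p,*ce[i],.026))
        if -175<j[0]<30 and abs(j[1])<160: out.append((ce[i].round(0),a,j.round(1),j2.round(1)))
    s=env.read_state();print('tcp',(1e3*jig(s['tcp_pos'])).round(1),(1e3*s['tcp_pos'][2]).round(1))
    for o in out: print(*o)
E
python3 -c "
from h import *
nuts('n1')"
```

```text
tcp [-158.9  -80.4] 143.9
[299. 135.] 307 [-86.2 -63.5] [-86.6 -63. ]
[224. 143.] 300 [-91.4 -12.7] [-91.9 -10.9]
[ 32. 152.] 308 [-96.9 117.2] [-97.5 122.6]
[373. 174.] 276 [-111.9 -113.8] [-113.  -114.8]
```

Emit:
send_rows(
  plan=[
    [[0.007, 0.036, 0, 0, 0, 0, 0.6], [0.007, 0.036, 0.04, 0, 0, 0, 0.6], [0.007, 0.036, 0.08, 0, 0, 0, 0.6], [0.007, 0.036, 0.11, 0, 0, 0, 0.6], [0.007, 0.036, 0.125, 0, 0, 0, 0.6], [0.007, 0.036, 0.125, 0, 0, 0, 0.6], [0.007, 0.036, 0.125, 0, 0, 0, 0.6]],
  ],
)

```text
clock: 24.07
tcp_pos: [0.4902, -0.1783, 0.0178]
tcp_rot: [0.0, 0.999, 0.044, -0.001]
wrist_force: [0.3, 0.9, -0.1]
width: 0.199
grasp_force: 0.0
```

Emit:
send_rows(
  plan=[
    [[0.006, 0, 0, 0, 0, 0, 0.6], [0.012, 0, 0, 0, 0, 0, 0.6], [0.018, 0, 0, 0, 0, 0, 0.6], [0.024, 0, 0, 0, 0, 0, 0.6], [0.03, 0, 0, 0, 0, 0, 0.6], [0.036, 0, 0, 0, 0, 0, 0.6], [0.042, 0, 0, 0, 0, 0, 0.6], [0.048, 0, 0, 0, 0, 0, 0.6], [0.054, 0, 0, 0, 0, 0, 0.6], [0.06, 0, 0, 0, 0, 0, 0.6], [0.066, 0, 0, 0, 0, 0, 0.6], [0.072, 0, 0, 0, 0, 0, 0.6], [0.078, 0, 0, 0, 0, 0, 0.6], [0.084, 0, 0, 0, 0, 0, 0.6], [0.084, 0, 0, 0, 0, 0, 0.6], [0.084, 0, 0, 0, 0, 0, 0.6]],
  ],
)

```text
clock: 25.4
tcp_pos: [0.5749, -0.1702, 0.0194]
tcp_rot: [0.001, 0.999, 0.045, 0.0]
wrist_force: [-0.6, 0.1, 0.3]
width: 0.201
grasp_force: 0.0
```

```bash
python3 -c "
from h import *
nuts('n2')
print(shift(-.029,-.116,.0185))"
```

```text
tcp [ -67.8 -116.1] 19.4
[ 84. 386.] 649 [-92.4 -12.1] [-98.3  -6.5]
(array([ 0.0388, -0.0001,  0.0009]), array([ 0.0018, -0.0002,  0.0005]))
```

```bash
sed -i 's/a>700 or max(w,h)>40/a>1600 or max(w,h)>60/' h.py; python3 -c "
from h import *
nuts('n3')"
```

```text
tcp [ -68.1 -116.1] 19.4
[326. 271.] 889 [ -38.9 -116.8] [ -42.  -116.9]
[ 84. 385.] 650 [-92.5 -12.1] [-98.4  -6.5]
```

Emit:
send_rows(
  plan=[
    [[0.005, 0, 0, 0, 0, 0, 0.6], [0.01, 0, 0, 0, 0, 0, 0.6], [0.015, 0, 0, 0, 0, 0, 0.6], [0.02, 0, 0, 0, 0, 0, 0.6], [0.025, 0, 0, 0, 0, 0, 0.6], [0.03, 0, 0, 0, 0, 0, 0.6], [0.034, 0, 0, 0, 0, 0, 0.6], [0.037, 0, 0, 0, 0, 0, 0.6], [0.037, 0, 0, 0, 0, 0, 0.6], [0.037, 0, 0, 0, 0, 0, 0.6]],
  ],
)

```text
clock: 26.33
tcp_pos: [0.6114, -0.1669, 0.0194]
tcp_rot: [0.001, 0.999, 0.044, 0.0]
wrist_force: [1.1, -0.2, -0.3]
width: 0.199
grasp_force: 0.1
```

```bash
python3 -c "
from h import *
nuts('n4')"
```

```text
tcp [ -31.  -116.1] 19.4
[326. 269.] 835 [  -1.2 -116.8] [  -4.2 -116.8]
```

View pics/n4.png

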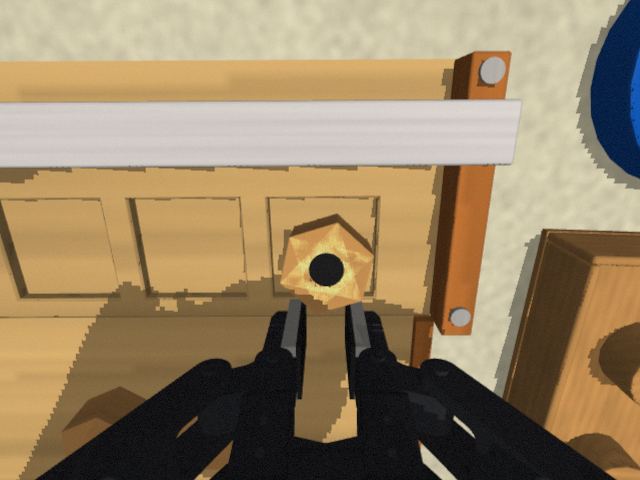

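The nut is over pocket 1, with its hole at (326,269). Whether it has dropped isn't clear, so I'll nudge it another 3 mm and compare.

Emit:
send_rows(
  plan=[
    [[0.002, 0, 0, 0, 0, 0, 0.6], [0.003, 0, 0, 0, 0, 0, 0.6], [0.004, 0, 0, 0, 0, 0, 0.6], [0.004, 0, 0, 0, 0, 0, 0.6], [0.004, 0, 0, 0, 0, 0, 0.6]],
  ],
)

```text
clock: 26.8
tcp_pos: [0.6154, -0.1666, 0.0195]
tcp_rot: [0.001, 0.999, 0.044, 0.0]
wrist_force: [0.3, -0.1, -0.8]
width: 0.2
grasp_force: 0.1
```

```bash
python3 -c "
from h import *
nuts('n5');print(env.read_state()['wrist_force'])"
```

```text
tcp [ -26.9 -116.2] 19.5
[325. 270.] 811 [   2.6 -116.6] [  -0.4 -116.6]
[-0.5721306   0.59955744 -1.45804329]
```

Dropped: the hole area ratio of 0.91 matches a 6 mm drop, and the centre is at (-0.4, -116.6). Next nut: side push by about 5.5 mm.

Emit:
send_rows(
  plan=[
    [[-0.015, 0, 0, 0, 0, 0, 0.6], [-0.03, 0, -0.01, 0, 0, 0, 1], [-0.045, 0, -0.035, 0, 0, 0, 1], [-0.059, -0.01, -0.04, 0, 0, 0, 1], [-0.059, -0.017, -0.04, 0, 0, 0, 1], [-0.059, -0.017, -0.02, 0, 0, 0, 1], [-0.059, -0.017, 0.001, 0, 0, 0, 1], [-0.059, -0.017, 0.001, 0, 0, 0, 1], [-0.059, -0.02, 0.001, 0, 0, 0, 1], [-0.059, -0.023, 0.001, 0, 0, 0, 1], [-0.059, -0.026, 0.001, 0, 0, 0, 1], [-0.059, -0.029, 0.001, 0, 0, 0, 1], [-0.059, -0.031, 0.001, 0, 0, 0, 1], [-0.059, -0.031, 0.001, 0, 0, 0, 1], [-0.059, -0.031, 0.001, 0, 0, 0, 1], [-0.059, -0.024, 0, 0, 0, 0, 1], [-0.059, -0.017, -0.02, 0, 0, 0, 1], [-0.08, -0.017, -0.06, 0, 0, 0, 1], [-0.11, -0.017, -0.09, 0, 0, 0, 1], [-0.12, -0.025, -0.11, 0, 0, 0, 1]],
  ],
)

```text
clock: 28.52
tcp_pos: [0.4921, -0.154, 0.1314]
tcp_rot: [0.002, 0.999, 0.044, 0.0]
wrist_force: [-0.6, 0.0, 0.6]
width: 0.002
grasp_force: 0.0
```

Emit:
send_rows(
  plan=[
    [[0, -0.03, -0.015, 0, 0, 0, 0.6], [0, -0.03, -0.015, 0, 0, 0, 0.6], [0, -0.03, -0.015, 0, 0, 0, 0.6]],
  ],
)

```text
clock: 28.77
tcp_pos: [0.4914, -0.1223, 0.1459]
tcp_rot: [0.002, 0.999, 0.045, 0.002]
wrist_force: [0.4, 0.7, -0.2]
width: 0.201
grasp_force: 0.0
```

```bash
python3 -c "
from h import *
nuts('n6')"
```

```text
tcp [-146.6  -61.4] 144.9
[414.  12.] 373 [  -1.3 -115.9] [   0.4 -117.4]
[312. 154.] 285 [-85.6 -52.7] [-86.2 -52.5]
[254. 163.] 279 [-91.5 -12.8] [-92.3 -11.5]
[ 66. 171.] 279 [-97.  117.1] [-97.9 122. ]
```

Emit:
send_rows(
  plan=[
    [[0.022, -0.006, 0, 0, 0, 0, 0.6], [0.022, -0.006, 0.04, 0, 0, 0, 0.6], [0.022, -0.006, 0.08, 0, 0, 0, 0.6], [0.022, -0.006, 0.11, 0, 0, 0, 0.6], [0.022, -0.006, 0.126, 0, 0, 0, 0.6], [0.022, -0.006, 0.126, 0, 0, 0, 0.6], [0.022, -0.006, 0.126, 0, 0, 0, 0.6], [0.028, -0.006, 0.126, 0, 0, 0, 0.6], [0.034, -0.006, 0.126, 0, 0, 0, 0.6], [0.04, -0.006, 0.126, 0, 0, 0, 0.6], [0.046, -0.006, 0.126, 0, 0, 0, 0.6], [0.052, -0.006, 0.126, 0, 0, 0, 0.6], [0.058, -0.006, 0.126, 0, 0, 0, 0.6], [0.063, -0.006, 0.126, 0, 0, 0, 0.6], [0.067, -0.006, 0.126, 0, 0, 0, 0.6], [0.067, -0.006, 0.126, 0, 0, 0, 0.6], [0.067, -0.006, 0.126, 0, 0, 0, 0.6], [0.055, -0.006, 0.126, 0, 0, 0, 0.6], [0.045, -0.006, 0.11, 0, 0, 0, 0.6], [0.045, -0.006, 0.08, 0, 0, 0, 1]],
  ],
)

```text
clock: 30.48
tcp_pos: [0.5301, -0.1109, 0.0612]
tcp_rot: [-0.001, 0.999, 0.044, -0.005]
wrist_force: [0.8, -0.4, -0.4]
width: 0.073
grasp_force: 0.0
```

```bash
python3 -c "
from h import *
nuts('n7')
for y in(-.017,-.028): print(shift(-.05,y,.0185))"
```

```text
tcp [-101.5  -55.6] 69.0
[471.  63.] 799 [  -0.6 -115. ] [ 1.000e-01 -1.175e+02]
[329. 182.] 627 [-51.1 -55.5] [-52.4 -55.6]
[244. 263.] 510 [-92.  -12.8] [-95.  -11.1]
(array([ 0.0513, -0.0388,  0.0505]), array([ 0.0034, -0.0028,  0.0001]))
(array([ 0.0513, -0.0278,  0.0505]), array([ 0.0034, -0.0028,  0.0001]))
```

Emit:
send_rows(
  plan=[
    [[0, 0.003, 0.03, 0, 0, 0, 0.6], [0, 0.003, 0.046, 0, 0, 0, 0.6], [0, 0.003, 0.046, 0, 0, 0, 0.6], [0.01, 0.003, 0.046, 0, 0, 0, 0.6], [0.02, 0.003, 0.046, 0, 0, 0, 0.6], [0.026, 0.003, 0.046, 0, 0, 0, 0.6], [0.032, 0.003, 0.046, 0, 0, 0, 0.6], [0.038, 0.003, 0.046, 0, 0, 0, 0.6], [0.044, 0.003, 0.046, 0, 0, 0, 0.6], [0.05, 0.003, 0.046, 0, 0, 0, 0.6], [0.056, 0.003, 0.046, 0, 0, 0, 0.6], [0.061, 0.003, 0.046, 0, 0, 0, 0.6], [0.066, 0.003, 0.046, 0, 0, 0, 0.6], [0.07, 0.003, 0.046, 0, 0, 0, 0.6], [0.073, 0.003, 0.046, 0, 0, 0, 0.6], [0.073, 0.003, 0.046, 0, 0, 0, 0.6], [0.073, 0.003, 0.046, 0, 0, 0, 0.6]],
  ],
)

```text
clock: 31.95
tcp_pos: [0.6082, -0.109, 0.0183]
tcp_rot: [0.001, 0.999, 0.044, 0.0]
wrist_force: [1.1, 0.4, -0.0]
width: 0.201
grasp_force: 0.0
```

```bash
python3 -c "
from h import *
nuts('n8');print(env.read_state()['wrist_force'])"
```

```text
tcp [-29.  -58.2] 18.3
[472. 267.] 816 [   2.3 -114.5] [  -0.7 -117.5]
[325. 270.] 805 [  1.1 -58.4] [ -1.9 -58.4]
[ 0.34586919 -0.02928831  0.03037526]
```

Emit:
send_rows(
  plan=[
    [[-0.015, 0, 0, 0, 0, 0, 0.6], [-0.03, 0, -0.02, 0, 0, 0, 1], [-0.05, 0, -0.045, 0, 0, 0, 1], [-0.063, -0.006, -0.045, 0, 0, 0, 1], [-0.063, -0.006, -0.02, 0, 0, 0, 1], [-0.063, -0.006, 0, 0, 0, 0, 1], [-0.063, -0.006, 0, 0, 0, 0, 1], [-0.063, -0.01, 0, 0, 0, 0, 1], [-0.063, -0.014, 0, 0, 0, 0, 1], [-0.063, -0.018, 0, 0, 0, 0, 1], [-0.063, -0.021, 0, 0, 0, 0, 1], [-0.063, -0.024, 0, 0, 0, 0, 1], [-0.063, -0.026, 0, 0, 0, 0, 1], [-0.063, -0.028, 0, 0, 0, 0, 1], [-0.063, -0.028, 0, 0, 0, 0, 1], [-0.063, -0.02, 0, 0, 0, 0, 1], [-0.063, -0.012, -0.02, 0, 0, 0, 1], [-0.08, -0.012, -0.06, 0, 0, 0, 1], [-0.11, -0.03, -0.1, 0, 0, 0, 0.6], [-0.117, -0.058, -0.125, 0, 0, 0, 0.6]],
  ],
)

```text
clock: 33.67
tcp_pos: [0.4882, -0.0689, 0.1388]
tcp_rot: [0.001, 0.999, 0.043, -0.0]
wrist_force: [0.4, -0.4, 0.1]
width: 0.197
grasp_force: 0.0
```

Emit:
send_rows(
  plan=[
    [[0, 0, 0, 0, 0, 0, 0.6], [0, 0, 0, 0, 0, 0, 0.6], [0, 0, 0, 0, 0, 0, 0.6]],
  ],
)

```text
clock: 33.92
tcp_pos: [0.4895, -0.067, 0.1374]
tcp_rot: [0.001, 0.999, 0.044, 0.001]
wrist_force: [0.4, -0.9, -1.1]
width: 0.202
grasp_force: 0.0
```

```bash
python3 -c "
from h import *
nuts('n9')"
```

```text
tcp [-143.6   -5.8] 136.7
[509.  14.] 426 [  -1.3 -114.7] [   0.3 -117.7]
[411.  16.] 403 [ -2.4 -57.4] [ -0.9 -58.8]
[314. 171.] 290 [-93.    0.7] [-94.    0.9]
[142. 177.] 297 [-97.  116.9] [-98.1 120.3]
```

Emit:
send_rows(
  plan=[
    [[0.011, -0.006, 0.02, 0, 0, 0, 0.6], [0.011, -0.006, 0.06, 0, 0, 0, 0.6], [0.011, -0.006, 0.095, 0, 0, 0, 0.6], [0.011, -0.006, 0.118, 0, 0, 0, 0.6], [0.011, -0.006, 0.118, 0, 0, 0, 0.6], [0.011, -0.006, 0.118, 0, 0, 0, 0.6], [0.017, -0.006, 0.118, 0, 0, 0, 0.6], [0.023, -0.006, 0.118, 0, 0, 0, 0.6], [0.029, -0.006, 0.118, 0, 0, 0, 0.6], [0.035, -0.006, 0.118, 0, 0, 0, 0.6], [0.041, -0.006, 0.118, 0, 0, 0, 0.6], [0.047, -0.006, 0.118, 0, 0, 0, 0.6], [0.053, -0.006, 0.118, 0, 0, 0, 0.6], [0.059, -0.006, 0.118, 0, 0, 0, 0.6], [0.065, -0.006, 0.118, 0, 0, 0, 0.6], [0.07, -0.006, 0.118, 0, 0, 0, 0.6], [0.07, -0.006, 0.118, 0, 0, 0, 0.6]],
  ],
)

```text
clock: 35.38
tcp_pos: [0.5599, -0.0545, 0.0197]
tcp_rot: [0.001, 0.999, 0.044, 0.001]
wrist_force: [-0.6, 0.2, -1.1]
width: 0.198
grasp_force: 0.0
```

```bash
python3 -c "
from h import *
nuts('n10');print(shift(-.028,0,.0185))"
```

```text
tcp [-72.9   0.5] 19.6
[486. 158.] 1091 [ -0.8 -56.1] [ -1.5 -59.1]
[325. 276.] 866 [-45.5   0.1] [-48.7   0.1]
[ 55. 387.] 644 [-97.9 117.3] [-103.9  123.6]
(array([0.0449, 0.0005, 0.0012]), array([ 0.0021, -0.0009,  0.0005]))
```

Emit:
send_rows(
  plan=[
    [[0.006, 0, 0.001, 0, 0, 0, 0.6], [0.012, 0, 0.001, 0, 0, 0, 0.6], [0.018, 0, 0.001, 0, 0, 0, 0.6], [0.024, 0, 0.001, 0, 0, 0, 0.6], [0.03, 0, 0.001, 0, 0, 0, 0.6], [0.035, 0, 0.001, 0, 0, 0, 0.6], [0.04, 0, 0.001, 0, 0, 0, 0.6], [0.043, 0, 0.001, 0, 0, 0, 0.6], [0.046, 0, 0.001, 0, 0, 0, 0.6], [0.046, 0, 0.001, 0, 0, 0, 0.6], [0.046, 0, 0.001, 0, 0, 0, 0.6]],
  ],
)

```text
clock: 36.35
tcp_pos: [0.6043, -0.0503, 0.0186]
tcp_rot: [0.001, 0.999, 0.044, 0.0]
wrist_force: [-0.8, 0.2, -0.2]
width: 0.2
grasp_force: 0.0
```

```bash
python3 -c "
from h import *
nuts('n11');print(shift(-.028,0,.0185))"
```

```text
tcp [-27.7   0.6] 18.6
[325. 269.] 806 [2.5 0.1] [-0.5  0.1]
[618. 269.] 817 [   2.3 -112. ] [  -0.7 -118.1]
[472. 272.] 806 [  1.1 -55.9] [ -2. -59.]
(array([-0.0003,  0.0006,  0.0001]), array([ 0.0019, -0.0001,  0.0003]))
```

Emit:
send_rows(
  plan=[
    [[-0.02, 0, 0, 0, 0, 0, 0.6], [-0.04, 0, -0.03, 0, 0, 0, 0.6], [-0.07, -0.02, -0.06, 0, 0, 0, 0.6], [-0.1, -0.04, -0.09, 0, 0, 0, 0.6], [-0.109, -0.075, -0.11, 0, 0, 0, 0.6], [-0.109, -0.115, -0.12, 0, 0, 0, 0.6], [-0.109, -0.115, -0.12, 0, 0, 0, 0.6], [-0.109, -0.115, -0.12, 0, 0, 0, 0.6], [-0.109, -0.115, -0.12, 0, 0, 0, 0.6]],
  ],
)

```text
clock: 37.15
tcp_pos: [0.4855, 0.0547, 0.1384]
tcp_rot: [0.001, 0.999, 0.045, 0.001]
wrist_force: [-0.5, -0.3, -0.4]
width: 0.204
grasp_force: 0.0
```

```bash
python3 -c "
from h import *
nuts('n12');print(shift(-.137,.116,.0185))"
```

```text
tcp [-136.7  115.1] 137.9
[514.  27.] 408 [-1.   2.5] [ 0.4 -0.7]
[609.  30.] 412 [ -2.4 -54.8] [ -1.  -59.5]
[323. 187.] 275 [-97.2 116.3] [-98.5 116.3]
(array([-0.0003, -0.0012,  0.1194]), array([0.0025, 0.0001, 0.0008]))
```

Emit:
send_rows(
  plan=[
    [[0, -0.001, 0.03, 0, 0, 0, 0.6], [0, -0.001, 0.07, 0, 0, 0, 0.6], [0, -0.001, 0.1, 0, 0, 0, 0.6], [0, -0.001, 0.119, 0, 0, 0, 0.6], [0, -0.001, 0.119, 0, 0, 0, 0.6], [0, -0.001, 0.119, 0, 0, 0, 0.6], [0.006, -0.001, 0.119, 0, 0, 0, 0.6], [0.012, -0.001, 0.119, 0, 0, 0, 0.6], [0.018, -0.001, 0.119, 0, 0, 0, 0.6], [0.024, -0.001, 0.119, 0, 0, 0, 0.6], [0.03, -0.001, 0.119, 0, 0, 0, 0.6], [0.036, -0.001, 0.119, 0, 0, 0, 0.6], [0.042, -0.001, 0.119, 0, 0, 0, 0.6], [0.048, -0.001, 0.119, 0, 0, 0, 0.6], [0.054, -0.001, 0.119, 0, 0, 0, 0.6], [0.06, -0.001, 0.119, 0, 0, 0, 0.6], [0.064, -0.001, 0.119, 0, 0, 0, 0.6], [0.064, -0.001, 0.119, 0, 0, 0, 0.6]],
  ],
)

```text
clock: 38.7
tcp_pos: [0.5505, 0.0612, 0.0194]
tcp_rot: [0.001, 0.999, 0.044, 0.001]
wrist_force: [-0.4, 0.0, -0.1]
width: 0.201
grasp_force: 0.0
```

```bash
python3 -c "
from h import *
nuts('n13');print(shift(-.028,.116,.0185))"
```

```text
tcp [-72.  116.5] 19.3
[325. 276.] 876 [-44.7 116.1] [-47.8 116.1]
(array([0.044 , 0.0005, 0.0008]), array([ 0.002 , -0.0008,  0.0004]))
```

Emit:
send_rows(
  plan=[
    [[0.006, 0, 0.001, 0, 0, 0, 0.6], [0.012, 0, 0.001, 0, 0, 0, 0.6], [0.018, 0, 0.001, 0, 0, 0, 0.6], [0.024, 0, 0.001, 0, 0, 0, 0.6], [0.03, 0, 0.001, 0, 0, 0, 0.6], [0.035, 0, 0.001, 0, 0, 0, 0.6], [0.039, 0, 0.001, 0, 0, 0, 0.6], [0.042, 0, 0.001, 0, 0, 0, 0.6], [0.045, 0, 0.001, 0, 0, 0, 0.6], [0.045, 0, 0.001, 0, 0, 0, 0.6], [0.045, 0, 0.001, 0, 0, 0, 0.6]],
  ],
)

```text
clock: 39.67
tcp_pos: [0.5941, 0.0652, 0.0184]
tcp_rot: [0.001, 0.999, 0.044, 0.0]
wrist_force: [-0.8, 0.7, -0.3]
width: 0.202
grasp_force: 0.0
```

```bash
python3 -c "
from h import *
nuts('n14')"
```

```text
tcp [-27.8 116.6] 18.3
[325. 269.] 811 [  2.5 116.2] [ -0.5 116.2]
[616. 269.] 827 [2.4 5. ] [-0.6 -1. ]
```

All four nuts read as dropped. I'll lift and check the whole row and the joint.

Emit:
send_rows(
  plan=[
    [[-0.015, 0, 0, 0, 0, 0, 0.6], [-0.025, 0, -0.03, 0, 0, 0, 0.6], [-0.025, 0, -0.07, 0, 0, 0, 0.6], [-0.02, 0.03, -0.11, 0, 0, 0, -1], [-0.01, 0.06, -0.14, 0, 0, 0, -1], [0, 0.09, -0.16, 0, 0, 0, -1], [0.013, 0.116, -0.17, 0, 0, 0, -1], [0.013, 0.116, -0.17, 0, 0, 0, -1], [0.013, 0.116, -0.17, 0, 0, 0, -1], [0.013, 0.116, -0.17, 0, 0, 0, -1]],
  ],
)

```text
clock: 40.55
tcp_pos: [0.6163, -0.0487, 0.1879]
tcp_rot: [0.001, 0.999, 0.044, -0.001]
wrist_force: [0.7, 0.7, -1.1]
width: 1.001
grasp_force: 0.0
```

```bash
python3 -c "
from h import *
nuts('n15');p=env.camera_params('wrist')
im=cv2.imread('pics/n15.png');g=cv2.cvtColor(im,cv2.COLOR_BGR2GRAY)
for u in(180,220,440,470,480):
    r=int(proj(p,np.r_[world(-.032,jig(ray(p,u,233,.012))[1]),.0125])[1]); print(u,r,g[r-5:r+10,u])
print(shift(.05,0,.051), shift(.05,0,.13))"
```

```text
tcp [-15.7   1.9] 187.6
[188. 202.] 171 [  1.7 114.1] [1.000e-01 1.168e+02]
[326. 202.] 170 [1.5 0.1] [-0.1  0.1]
[395. 204.] 172 [  0.1 -57.3] [ -1.5 -58.7]
[464. 202.] 171 [   1.3 -114.7] [  -0.3 -117.4]
180 233 [150 147 147 145 141 133 114  83  88  98  94  99  98  99  95]
220 233 [150 148 150 147 146 146 143 128 130 156 158 132  97  98 100]
440 232 [153 152 151 148 146 145 134 146 157 156 156 156 156 159 164]
470 232 [154 151 150 149 147 144 127 131 154 154 156 153 156 162 159]
480 232 [156 150 152 149 148 146 119 122 157 153 157 156 158 159 157]
(array([0.066 , 0.0018, 0.1364]), array([0.0007, 0.0019, 0.0005])) (array([0.0658, 0.0018, 0.0574]), array([0.0007, 0.0019, 0.0005]))
```

View pics/n15.png

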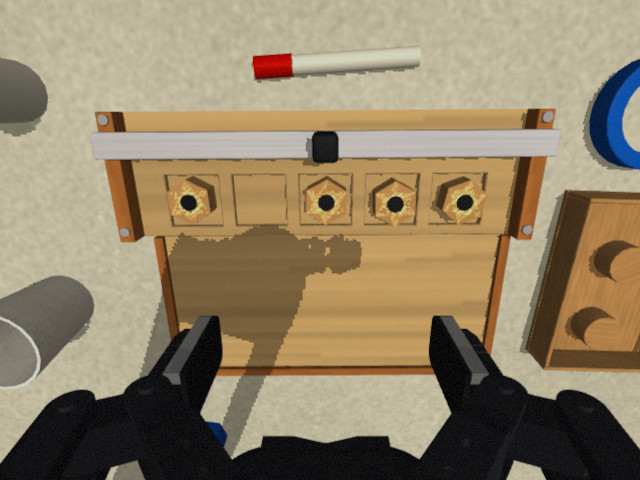

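The four nuts sit at (188,203), (326,203), (395,204) and (464,203), each inside its own pocket, and the tray is flush. Next: bring the bar home.

Emit:
send_rows(
  plan=[
    [[0.03, 0, 0.01, 0, 0, 0, -1], [0.06, 0, 0.04, 0, 0, 0, -1], [0.06, 0, 0.08, 0, 0, 0, -1], [0.06, 0, 0.11, 0, 0, 0, -1], [0.06, 0, 0.136, 0, 0, 0, -1], [0.06, 0, 0.136, 0, 0, 0, -1], [0.06, 0, 0.136, 0, 0, 0, 1], [0.06, 0, 0.136, 0, 0, 0, 1], [0.06, 0, 0.136, 0, 0, 0, 1], [0.06, 0, 0.136, 0, 0, 0, 1], [0.06, 0, 0.136, 0, 0, 0, 1], [0.06, 0, 0.136, 0, 0, 0, 1], [0.06, 0, 0.136, 0, 0, 0, 1], [0.06, 0, 0.136, 0, 0, 0, 1], [0.06, 0, 0.136, 0, 0, 0, 1]],
  ],
)

```text
clock: 41.85
tcp_pos: [0.6778, -0.0432, 0.0546]
tcp_rot: [0.001, 0.999, 0.045, 0.001]
wrist_force: [-1.2, 3.3, 6.3]
width: 0.201
grasp_force: 41.3
```

Emit:
send_rows(
  plan=[
    [[-0.006, 0, 0, 0, 0, 0, 1], [-0.012, 0, 0, 0, 0, 0, 1], [-0.018, 0, 0, 0, 0, 0, 1], [-0.024, 0, 0, 0, 0, 0, 1], [-0.03, 0, 0, 0, 0, 0, 1], [-0.035, 0, 0, 0, 0, 0, 1], [-0.04, 0, 0, 0, 0, 0, 1], [-0.044, 0, 0, 0, 0, 0, 1], [-0.047, 0, 0, 0, 0, 0, 1], [-0.05, 0, 0, 0, 0, 0, 1], [-0.05, 0, 0, 0, 0, 0, 1], [-0.05, 0, 0, 0, 0, 0, 1]],
  ],
)

```text
clock: 42.85
tcp_pos: [0.628, -0.0479, 0.0546]
tcp_rot: [0.001, 0.999, 0.044, 0.002]
wrist_force: [-0.3, 2.8, 7.9]
width: 0.201
grasp_force: 41.6
```

Emit:
send_rows(
  plan=[
    [[-0.001, 0, 0, 0, 0, 0, 1], [-0.002, 0, 0, 0, 0, 0, 1], [-0.003, 0, 0, 0, 0, 0, 1], [-0.003, 0, 0, 0, 0, 0, 1], [-0.003, 0, 0, 0, 0, 0, 1]],
  ],
)

```text
clock: 43.27
tcp_pos: [0.628, -0.0479, 0.0547]
tcp_rot: [0.001, 0.999, 0.044, 0.005]
wrist_force: [9.2, 5.1, 1.4]
width: 0.204
grasp_force: 40.7
```

At the stop: the force is rising with no further travel. Release, lift clear and check.

Emit:
send_rows(
  plan=[
    [[0.002, 0, 0, 0, 0, 0, 1], [0.002, 0, 0, 0, 0, 0, -1], [0.002, 0, 0, 0, 0, 0, -1], [0.002, 0, 0, 0, 0, 0, -1], [0.002, 0, 0, 0, 0, 0, -1], [0.002, 0, 0, 0, 0, 0, -1], [0.002, 0, 0, 0, 0, 0, -1], [0.002, 0, -0.04, 0, 0, 0, -1], [0.002, 0, -0.08, 0, 0, 0, -1], [-0.013, 0, -0.11, 0, 0, 0, -1], [-0.013, 0, -0.135, 0, 0, 0, -1], [-0.013, 0, -0.135, 0, 0, 0, -1], [-0.013, 0, -0.135, 0, 0, 0, -1], [-0.013, 0, -0.135, 0, 0, 0, -1]],
  ],
)

```text
clock: 44.43
tcp_pos: [0.6107, -0.0494, 0.1869]
tcp_rot: [0.001, 0.999, 0.044, -0.0]
wrist_force: [0.3, -0.0, 0.3]
width: 1.0
grasp_force: 0.0
```

```bash
python3 -c "
from h import *
im,p=snap('wrist','end');print(proj(p,np.r_[world(0,0),.074]),proj(p,np.r_[world(0,.178),.042]),proj(p,np.r_[world(0,-.178),.042]))"
```

```text
[325.73248295 210.12839156] [102.65857935 200.52422354] [548.08336735 200.0444286 ]
```

View pics/end.png

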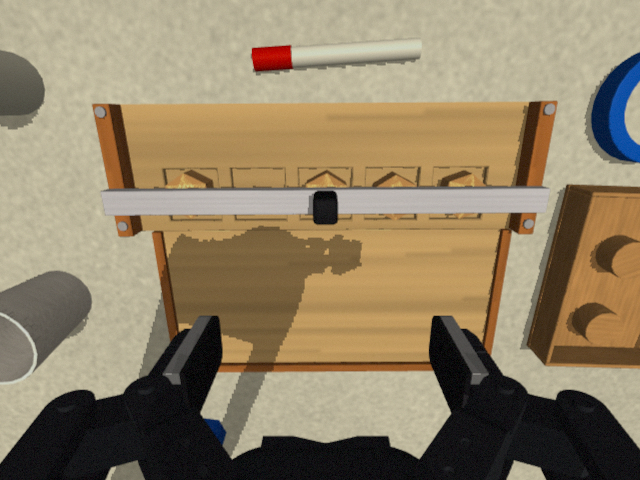

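The bar is home over the nuts: its ends are at (103,201) and (548,200), as predicted. The joint is closed, the discs are in the box, and the gripper is clear of everything.

```bash
python3 -c "
from station import env
print(env.sign_off())"
```

```text
the job is handed in; nothing more can be done
None
```

I handed the job in at about 44 s, with no verdict returned. In the last pictures both discs were in the box, the tray was flush, all four nuts were down in separate pockets (4 stays empty), and the bar was home over them.

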